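# Rack keyed eyepieces with their flats to the blue mark

### The job

Transfer every eyepiece from the blue tray to the rack, one to a groove, each turned about its own axis (the narrow steel V-block is there to roll it in until its flat is felt between the fingers) so that its flat squarely faces the blue strip at the rack's side, and leave each lying at the open front of its groove, a good 10 mm or more short of the steel stop. Only when all of them lie so, take the red-handled straightedge and push the whole row home against the stop with it. Then stand the straightedge back on its blue mat, along the mat, and leave the petri dish, bottle and tip box undisturbed.

Things in the scene. Friction and masses are not known exactly. Their poses are not given: they have to be found in the camera images.
- eyepiece1: eyepiece: round aluminium barrel with black bands, 36 mm in diameter, 60 mm long, 0.07-0.14 kg, with one flat along its whole length, 15 mm from the axis (33 mm across flat and back; flat 20 mm wide, yellow stripe). Origin mid-length on the axis; x along the axis, z = outward normal of the flat. Starts in the tray, flat 0 to 106 deg from up, either way. May be absent.
- eyepiece2: eyepiece: round aluminium barrel with black bands, 36 mm in diameter, 60 mm long, 0.07-0.14 kg, with one flat along its whole length, 15 mm from the axis (33 mm across flat and back; flat 20 mm wide, yellow stripe). Origin mid-length on the axis; x along the axis, z = outward normal of the flat. Starts in the tray, flat 0 to 106 deg from up, either way. May be absent.
- eyepiece3: eyepiece: round aluminium barrel with black bands, 36 mm in diameter, 60 mm long, 0.07-0.14 kg, with one flat along its whole length, 15 mm from the axis (33 mm across flat and back; flat 20 mm wide, yellow stripe). Origin mid-length on the axis; x along the axis, z = outward normal of the flat. Starts in the tray, flat 0 to 106 deg from up, either way. May be absent.
- eyepiece4: eyepiece: round aluminium barrel with black bands, 36 mm in diameter, 60 mm long, 0.07-0.14 kg, with one flat along its whole length, 15 mm from the axis (33 mm across flat and back; flat 20 mm wide, yellow stripe). Origin mid-length on the axis; x along the axis, z = outward normal of the flat. Starts in the tray, flat 0 to 106 deg from up, either way. May be absent.
- tray: blue tray 170 x 130 mm, fixed, with two white 120-degree V-grooves along its x at y = -32 and +32 mm, places for two eyepieces end to end in each at about x = -36 and +36 mm (some empty). Origin under its centre; an eyepiece's axis lies 36 mm above it. The groove walls reach 14 mm to each side of the axis, up to 13 mm below it.
- vblock: steel V-block, fixed: a 120-degree V-groove 70 mm long along its x, 20 mm wide, on a 12 mm web and 90 x 70 x 12 mm foot. Origin under the foot; an eyepiece's axis lies 65 mm above it, groove walls end 15 mm below the axis: fingers straddling it can turn about the axis by 40 deg either way. A released eyepiece keeps its roll angle if the flat is within 110 deg of up.
- rack: grey rack, fixed, 244 mm wide, with four white 120-degree V-grooves along its x at y = -93, -31, +31, +93 mm, from x = -60 mm (open front, robot's side) to the steel stop (face at x = +50 mm, 50 mm high). Origin under its centre; an eyepiece's axis lies 40 mm above it. Groove walls: 14 mm to each side of the axis, up to 13 mm below it. An eyepiece at the stop has its middle at x = +20 mm.
- mark_blue: blue strip 110 x 16 x 26 mm, fixed along the left or the right side of the rack (it differs from start to start; a white one is on the other side), its origin under its centre at y = +130 or -130 mm of the rack. The flats must face this side.
- straightedge: aluminium straightedge, a bar 240 mm long (its y), 30 mm deep (x) and 30 mm high, with a red handle in the middle on top: 24 mm (x) by 40 mm (y), from 30 to 80 mm above the underside. 0.3 kg. Origin at the centre of the underside; stands on its mat at the start.
- mat: thin blue mat 50 x 260 mm (long way its y) lying on the table, 1 mm thick, does not obstruct; the straightedge's parking place, origin at its centre.
- petri: bystander: closed petri dish 90 mm in diameter, 14 mm high, origin under its centre. Do not disturb.
- bottle: bystander: amber bottle 56 mm in diameter, 130 mm high, origin under its centre. Do not disturb.
- tipbox: bystander: green pipette tip box 80 x 115 x 65 mm, origin under its centre. Do not disturb.
There are look-alikes about, which are no part of the job. Several things look just like the straightedge: the one meant starts farthest to the robot's left.

How it is judged:
By the outcome, as a careful person would: the job done as asked, in the order asked, and still so for the second after the job is handed in, with the robot touching nothing.
Of eyepiece1, eyepiece2, eyepiece3, eyepiece4 only 3 to 4 are there at a start; the rules pass over those that are not, and their reading is None.
At some moment in a run one of straightedge may be knocked a few centimetres aside while the robot is not near it.
It also fails if it takes over 210 s, if anything falls off the work surface, if the arm or the gripper's body presses on something with over 40 N, if the wrist force passes 120 N, or if a joint passes its speed limit or range.

### The arm

A 7-joint arm with a two-finger parallel gripper is mounted at the origin on the work surface. World frame = base frame: x ahead of the robot, y to its left, z up, the work surface at z = 0. Lengths are in m, angles in degrees, forces in N, time in s.
With the tool pointing down it reaches from about 0.425 to 0.875 m from the base axis. Payload 4.7 kg.
Tool frame: the origin (TCP) lies between the finger pads; the fingertips stand env.finger_overhang ahead of it and the grasp point (between the pads) lies 5 mm behind it (env.finger_overhang is the distance from the TCP to the fingertips, in m); z points along the fingers, y is the line along which they close (so a half turn about z gives the same grasp; the last joint's range is limited). The gripper opens to 87 mm and grips with 3 to 60 N. Pads are 19 mm wide; open, the fingers measure 117 mm over their backs; the gripper's body (75 mm by 190 mm) begins 51 mm behind the grasp point.
Start: joints at [-76.255, 18.392, -4.016, 83.108, 1.295, 78.541, -3.26], TCP at [0.146, 0.634, 0.237] pointing down, gripper open.
Joint ranges: [-163.93, 163.93], [-17.29, 119.83], [-79.2, 71.16], [3.27, 140.29], [-89.18, 269.18], [5.43, 117.66], [-154.24, 154.24]. Speed limits (degrees/s): [147.25, 147.25, 180, 180, 180, 180, 180].

### API

Orientations are given as [roll, pitch, yaw] about the fixed x, y, z axes, in that order (R = Rz(yaw) Ry(pitch) Rx(roll)).
In Python, from cell import telemetry, eyes, env, models gives the robot as it stands. The module is installed in compiled form; this text tells all that it offers.
- The arm moves only by the tool drive_tool, never from a script. Its arguments are lists of equal length, an entry for each row: "angular": the turn, a rotation vector about the tool's x, y, z in rad, a list of three; "delta_pos": the shift along the tool's x, y, z in cm, a list of three; "gripper": the finger opening in cm, from 0 to 8.7. A call has 1 to 20 rows; each row shifts and turns the commanded pose from where the row before left it, along the tool's axes as they then stand; what a row does not reach is not made up. A row lasts 1/10 s, in which the tool goes at most 50 mm and 8.59 degrees, less where a joint would pass 70% of its speed; a pose out of reach is approached as far as the arm can. A call with a gripper value outside its range is refused whole. The fingers move at their own pace and stop on an object; "squeeze" is the grip in N (left out, the last holds). Time passes only in rows, so rows that do not move let the fingers close. It gives the time, the measured TCP pose, the force, the opening and the grip force at its end, in the units of the state.
- telemetry.get_obs(): the state, without advancing time (a new reading comes with each control period).
- eyes.read_camera(name): name is "side" or "top" or "wrist"; returns a dict with "pixels" (384x512x3 uint8, red, green, blue), "mtx" (3x3 intrinsics, pixels), "D" ([k1, k2, p1, p2, k3] as OpenCV has them; the pictures are not rectified), "origin" and "orientation" of the camera in the world. Camera axes: x right, y down, z forward; pixel columns grow to the right and rows downward; lengths in m; the calibration is good to about 2 mm. A picture is of the moment at which its call begins. There is no depth.
- env.sign_off(): hands the job in; it is judged then, once.
Trained networks look in a picture, given as the dict that the camera call returned (one of the last four; its "shot" number tells which), for a name from the list of things; names that differ only in an ending like _2 or _b are one class to them, and where a whole thing is asked for, a point or a joint stands for the part that bears it (a point fixed in the world has none). Each returns a list of dicts, best first, with "p" (0 to 1); they miss things now and then, are a little off and sometimes report something else, mostly with a low value. They report only what shows in the picture. A call takes as long as a camera call. They do not tell look-alikes from the thing itself.
- models.search_frame(picture, target): "centre" ([column, row] in pixels, amid what is visible of it).
- models.cut_out(picture, target): "pixels" (384x512 bool, what is visible of it) and "centre" ([column, row] in pixels, amid what is visible of it).
The state is a dict: "time_s": time; "qpos": joint angles; "joint_velocities": joint speeds; "effort": joint torques, N m; "tool_pos": TCP position; "tool_rot": TCP orientation; "force": force on the tool from outside, world axes, zero at the start; "wrist_torque": the same for the moment, N m; "grip_width": finger opening in m; "grasp_force": force on a finger pad.
Only numpy, scipy, OpenCV 4.12 (cv2) and the standard library are available. Lean on these libraries where they do the work, as an engineer would, in place of code of your own. Each camera call takes 0.05 s, during which the arm holds its last target. There are 200 camera calls.

## Working session

There is one attempt and no reset: what is moved stays moved. The work goes in short steps, Python scripts to look and compute and a tool call to move; the robot and the scene stay as the last step left them, time stands still between calls to the robot, and variables do not carry over. Pictures are saved under pics/ and viewed, at most 14 in all, crops included, and the job is handed in when it is done.

Besides the shell and the picture viewer there is one more tool, called after ">>>" in YAML: its name, and indented under it one key for each argument. drive_tool: Moves the arm, as the interface text tells. Its arguments: {"type":"object","properties":{"angular":{"type":"array","items":{"type":"array","items":{"type":"number"}}},"delta_pos":{"type":"array","items":{"type":"array","items":{"type":"number"}}},"gripper":{"type":"array","items":{"type":"number"}},"squeeze":{"type":"number"}},"required":["angular","delta_pos","gripper"]}

```bash
mkdir -p pics
cat > h.py <<'E'
import numpy as np, cv2
from scipy.spatial.transform import Rotation as R
from cell import telemetry, eyes, env, models
def cam(n):
    return eyes.read_camera(n)
def camR(c):
    o=np.array(c['orientation'],float)
    return o if o.shape==(3,3) else R.from_euler('xyz',o,degrees=True).as_matrix()
def proj(c,P):
    P=np.atleast_2d(P).astype(float); Rm=camR(c); t=np.array(c['origin'])
    rv=cv2.Rodrigues(Rm.T)[0]
    return cv2.projectPoints(P,rv,-Rm.T@t,np.array(c['mtx']),np.array(c['D']))[0].reshape(-1,2)
def back(c,uv,z):
    uv=np.array(uv,float).reshape(-1,1,2)
    n=cv2.undistortPoints(uv,np.array(c['mtx']),np.array(c['D'])).reshape(-1,2)
    d=np.c_[n,np.ones(len(n))]@camR(c).T; o=np.array(c['origin'])
    return o+d*((z-o[2])/d[:,2])[:,None]
def save(c,name,box=None,s=1):
    im=np.array(c['pixels'])[:,:,::-1]
    if box: im=im[box[1]:box[3],box[0]:box[2]]
    cv2.imwrite('pics/'+name,cv2.resize(im,None,fx=s,fy=s,interpolation=cv2.INTER_CUBIC))
E
python3 - <<'E'
from h import *
print(telemetry.get_obs(), env.finger_overhang)
for n in ['top','side']:
    c=cam(n); print(n,c['origin'],c['orientation'],c['mtx'],c['D']); save(c,n+'0.png',s=1.55)
    for t,z in [('eyepiece1',.036),('tray',.02),('vblock',.03),('rack',.03),('mark_blue',.02),('straightedge',.03),('mat',0),('petri',.01),('bottle',.06),('tipbox',.03)]:
        for d in models.search_frame(c,t): print(t,round(d['p'],2),np.round(d['centre'],0),np.round(back(c,d['centre'],z)[0],3))
E
```

```text
{'time_s': 0.0, 'qpos': array([-76.25570211,  18.43855096,  -4.01359074,  83.1763731 ,
         1.29643518,  78.54008626,  -3.26131554]), 'joint_velocities': array([ 0.06812643,  0.07840461, -0.07112337,  0.0126675 ,  0.03589178,
       -0.08010074,  0.06874009]), 'effort': array([-5.38827971e-04, -4.91289425e+01, -4.04417356e-01, -3.12528098e+01,
       -6.39041117e-02,  4.39449248e-02,  1.57322074e-04]), 'tool_pos': array([0.14547333, 0.632964  , 0.23545411]), 'tool_rot': array([-1.79890306e+02,  7.82763110e-03,  1.67062621e+02]), 'force': array([ 0.09901016, -0.56048699,  0.36585796]), 'wrist_torque': array([ 0.03057622,  0.00201478, -0.01541072]), 'grasp_force': 0.0, 'grip_width': 0.08710503254214085} 0.014
top [0.46964822 0.02386612 1.13006265] [-176.4740914     0.41178925  -90.1784088 ] [[441.56699531   0.         247.46836455]
 [  0.         441.56699531 192.88760148]
 [  0.           0.           1.        ]] [-0.16321532  0.          0.          0.          0.        ]
eyepiece1 0.84 [412. 195.] [ 0.531 -0.386  0.036]
eyepiece1 0.68 [388. 196.] [ 0.527 -0.322  0.036]
eyepiec
[... 1015 characters left out ...]

eyepiece1 0.61 [370. 265.] [ 0.531 -0.324  0.036]
tray 0.72 [369. 301.] [ 0.462 -0.372  0.02 ]
vblock 0.55 [291. 231.] [ 0.492 -0.125  0.03 ]
rack 0.84 [251. 176.] [0.578 0.116 0.03 ]
mark_blue 0.53 [221. 160.] [0.579 0.262 0.02 ]
straightedge 0.98 [180. 149.] [0.517 0.398 0.03 ]
straightedge 0.89 [158. 203.] [0.318 0.195 0.03 ]
straightedge 0.25 [372. 301.] [ 0.459 -0.382  0.03 ]
straightedge 0.15 [291. 233.] [ 0.487 -0.131  0.03 ]
mat 0.5 [144. 166.] [0.402 0.436 0.   ]
petri 0.77 [360. 203.] [ 0.722 -0.161  0.01 ]
petri 0.49 [250. 176.] [0.597 0.143 0.01 ]
bottle 0.69 [144. 166.] [0.363 0.338 0.06 ]
bottle 0.57 [404. 208.] [ 0.726 -0.283  0.06 ]
tipbox 0.6 [289. 150.] [0.76  0.143 0.03 ]
```

View pics/top0.png

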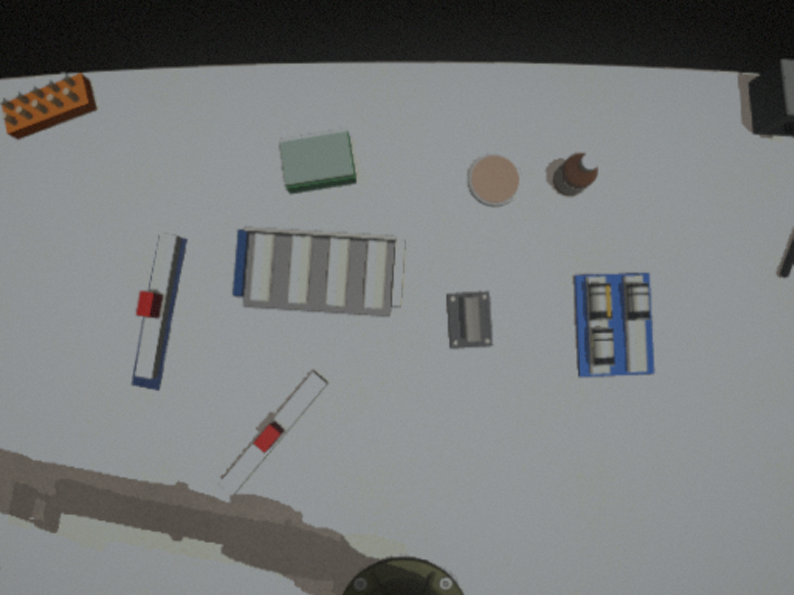

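View pics/side0.png

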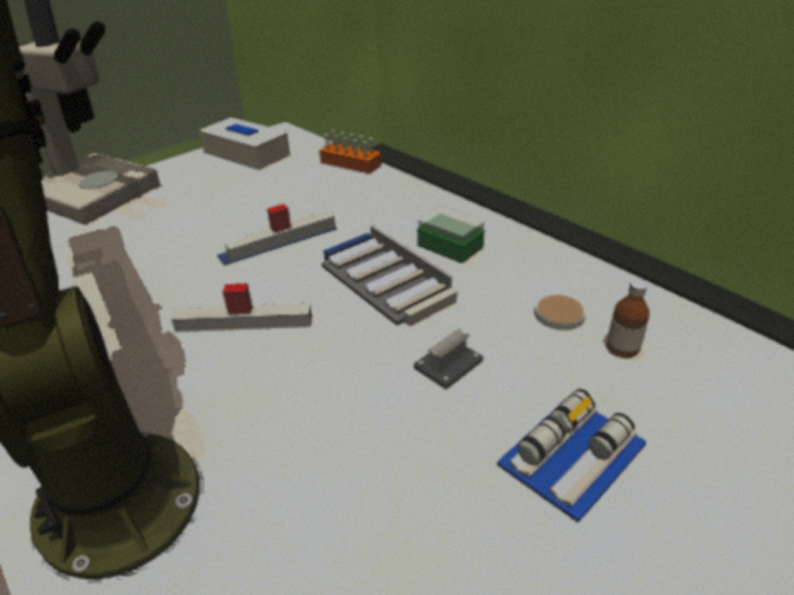

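The picture shows three eyepieces in the tray: far-left (388,196) with its stripe to the right, near-left (390,223) and far-right (412,195). The blue strip is on the left of the rack (155,170).

There are two straightedge candidates: (100,197), which stands on the blue mat, and (177,280). The one at (100,197) is farthest to the left, so it is the one meant. I'll confirm with a crop before reaching for it.

Next I'll fit the object poses.

```bash
cat >> h.py <<'E'
from scipy.optimize import minimize
def boxpts(b):
    return np.array([[x,y,z] for x in b[0:2] for y in b[2:4] for z in b[4:6]])
def fit(views,boxes,x0,h=None):
    # views: list of (cam, mask); silhouettes of boxes against the mask
    def f(p):
        c,s=np.cos(p[2]),np.sin(p[2]); l=0
        for cm,m in views:
            im=np.zeros(m.shape,np.uint8)
            for b in boxes:
                q=boxpts(b); w=np.c_[c*q[:,0]-s*q[:,1]+p[0],s*q[:,0]+c*q[:,1]+p[1],q[:,2]]
                hull=cv2.convexHull((proj(cm,w)*16).astype(np.float32).round().astype(np.int32))
                cv2.fillConvexPoly(im,hull,1,shift=4)
            i=(im>0)&m; l+=1-i.sum()/max(1,((im>0)|m).sum())
        return l
    best=None
    for a in [-.2,-.1,0,.1,.2]:
        S=np.array([[0,0,0],[.01,0,0],[0,.01,0],[0,0,.08]])+np.array([x0[0],x0[1],x0[2]+a])
        r=minimize(f,S[0],method='Nelder-Mead',options=dict(initial_simplex=S,maxiter=150,xatol=1e-4,fatol=1e-4))
        if best is None or r.fun<best.fun: best=r
    return np.r_[best.x[:2],np.degrees(best.x[2]),best.fun]
def mask(c,t,near=None):
    ds=models.cut_out(c,t)
    if near is not None: ds=[d for d in ds if np.hypot(*(np.array(d['centre'])-near))<25]
    return np.array(ds[0]['pixels']) if ds else None
B=dict(tray=[[-.085,.085,-.065,.065,0,.012]],vblock=[[-.045,.045,-.035,.035,0,.012]],
 straightedge=[[-.015,.015,-.12,.12,0,.03],[-.012,.012,-.02,.02,.03,.08]],mark_blue=[[-.055,.055,-.008,.008,0,.026]],
 rack=[[-.06,.055,-.122,.122,0,.027],[.05,.056,-.122,.122,0,.05]])
E
python3 - <<'E'
from h import *
T=cam('top');S=cam('side')
for n,x0 in [('tray',(.486,-.345,0)),('vblock',(.502,-.104,0)),('rack',(.577,.133,0)),('mark_blue',(.585,.263,0)),('straightedge',(.52,.40,-.15))]:
    z={'rack':.03}.get(n,.015)
    vs=[]
    for c in (T,S):
        m=mask(c,n,proj(c,[x0[0],x0[1],z])[0])
        if m is not None: vs.append((c,m))
    print(n,len(vs),[ (fit([v],B[n],x0)).round(4).tolist() for v in vs], fit(vs,B[n],x0).round(4).tolist() if vs else '')
c=T;im=np.array(c['pixels'])[185//1:,:]
save(T,'topcrop.png',(140,130,430,260),2.7)
E
```

```text
tray 1 [[0.4931, -0.3555, 2.9603, 0.3802]] [0.4931, -0.3555, 2.9603, 0.3802]
vblock 2 [[0.5029, -0.1083, -0.4986, 0.0591], [0.5026, -0.1085, 3.0931, 0.1163]] [0.5048, -0.1082, 3.2214, 0.2031]
rack 2 [[0.5865, 0.134, -3.2078, 0.0866], [0.5837, 0.1385, -4.751, 0.135]] [0.5838, 0.1375, -5.416, 0.218]
mark_blue 2 [[0.5994, 0.2679, -0.9392, 0.2469], [0.5963, 0.273, 5.3219, 0.5167]] [0.5977, 0.2695, -2.1257, 0.7971]
straightedge 2 [[0.5295, 0.4096, 80.3179, 0.0955], [0.5249, 0.4078, 80.2938, 0.0882]] [0.5289, 0.4086, 79.8274, 0.1927]
```

View pics/topcrop.png

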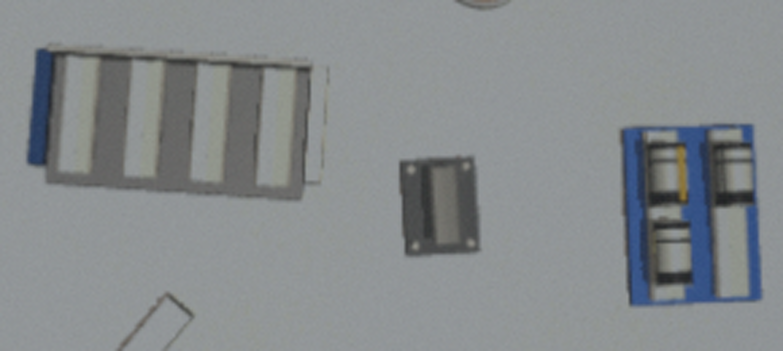

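```bash
cat >> h.py <<'E'
import json
def toolR(yaw,tilt=0):
    # tool down, yaw deg; tilt = turn about the tool's own x (deg)
    return R.from_euler('xyz',[180,0,yaw],degrees=True)*R.from_euler('x',tilt,degrees=True)
def cur():
    o=telemetry.get_obs(); return np.array(o['tool_pos']),R.from_euler('xyz',o['tool_rot'],degrees=True)
def plan(wps,p=None,r=None):
    """wps: (xyz, yaw, tilt, rows, grip) ; prints rounded rows"""
    if p is None: p,r=cur()
    A,D,G=[],[],[]
    for xyz,yaw,tilt,n,g in wps:
        xyz=np.array(xyz,float); rt=toolR(yaw,tilt)
        p0,r0=p,r; rv=(r0.inv()*rt).as_rotvec()
        for k in range(1,n+1):
            tp=p0+(xyz-p0)*k/n; tr=r0*R.from_rotvec(rv*k/n)
            d=np.round(r.inv().apply(tp-p)*100,2); a=np.round((r.inv()*tr).as_rotvec(),3)
            A.append((a+0).tolist());D.append((d+0).tolist());G.append(g)
            p=p+r.apply(d/100); r=r*R.from_rotvec(a)
    print(len(A),json.dumps(dict(angular=A,delta_pos=D,gripper=G)).replace('0.0,','0,').replace('0.0]','0]'))
def arc(az,rad,z): a=np.radians(az); return [rad*np.cos(a),rad*np.sin(a),z]
E
python3 - <<'E'
from h import *
plan([(arc(50,.62,.26),125,0,5,8.7),(arc(20,.62,.26),83,0,5,8.7),(arc(-10,.60,.26),42,0,5,8.7),([.47,-.35,.26],2,0,5,8.7)])
E
```

```text
20 {"angular": [[0, 0, 0.147], [0, 0, 0.147], [0, 0, 0.147], [0, 0, 0.146], [0, 0, 0.147], [0, 0, 0.147], [0, 0, 0.146], [0, 0, 0.147], [0, 0, 0.147], [0, 0, 0.146], [0, 0, 0.143], [0, 0, 0.143], [0, 0, 0.143], [0, 0, 0.144], [0, 0, 0.143], [0, 0, 0.14], [0, 0, 0.139], [0, 0, 0.14], [0, 0, 0.139], [0, 0, 0.14]], "delta_pos": [[-5.64, -1.96, -0.47], [-5.87, -1.11, -0.47], [-5.96, -0.24, -0.46], [-5.94, 0.64, -0.47], [-5.78, 1.49, -0.47], [-6.42, 0, 0], [-6.35, 0.94, 0], [-6.15, 1.85, 0], [-5.8, 2.74, 0], [-5.35, 3.55, 0], [-6.26, 0.93, 0], [-6.06, 1.82, 0], [-5.74, 2.66, 0], [-5.3, 3.45, 0], [-4.75, 4.18, 0], [-5.09, 2.04, 0], [-4.75, 2.72, 0], [-4.33, 3.36, 0], [-3.81, 3.93, -0.01], [-3.24, 4.42, 0]], "gripper": [8.7, 8.7, 8.7, 8.7, 8.7, 8.7, 8.7, 8.7, 8.7, 8.7, 8.7, 8.7, 8.7, 8.7, 8.7, 8.7, 8.7, 8.7, 8.7, 8.7]}
```

>>> drive_tool:
  angular:
    - [0,0,0.076]
    - [0,0,0.076]
    - [0,0,0.076]
    - [0,0,0.076]
    - [0,0,0.076]
    - [0,0,0.076]
    - [0,0,0.076]
    - [0,0,0.076]
    - [0,0,0.076]
    - [0,0,0.076]
    - [0,0,0.076]
    - [0,0,0.076]
    - [0,0,0.076]
    - [0,0,0.076]
    - [0,0,0.076]
    - [0,0,0.076]
    - [0,0,0.076]
    - [0,0,0.076]
    - [0,0,0.076]
    - [0,0,0.076]
  delta_pos:
    - [-4.7,-0.2,0]
    - [-4.7,-0.2,0]
    - [-4.7,-0.2,0]
    - [-4.7,-0.2,0]
    - [-4.7,-0.2,0]
    - [-4.7,-0.2,0]
    - [-4.7,-0.2,0]
    - [-4.7,-0.2,0]
    - [-4.7,-0.2,0]
    - [-4.7,-0.2,0]
    - [-4.7,-0.2,0]
    - [-4.7,-0.2,0]
    - [-4.7,-0.2,0]
    - [-4.7,-0.2,0]
    - [-4.7,-0.2,0]
    - [-4.7,-0.2,0]
    - [-4.7,-0.2,0]
    - [-4.7,-0.2,0]
    - [-4.7,-0.2,0]
    - [-4.7,-0.2,0]
  gripper: [8.7,8.7,8.7,8.7,8.7,8.7,8.7,8.7,8.7,8.7,8.7,8.7,8.7,8.7,8.7,8.7,8.7,8.7,8.7,8.7]

```text
time_s: 3.7
tool_pos: [0.6134, -0.0816, 0.2367]
tool_rot: [180.0, -0.0, 79.8]
force: [0.9, 0.0, -0.3]
grip_width: 0.0872
grasp_force: 0.0
```

Run:
```python
from h import *
p,r=cur(); print(p,r.as_euler('xyz',degrees=True))
plan([([.47,-.35,.26],2,0,10,8.7)])
```

```text
[ 0.61335764 -0.08164747  0.23668474] [ 1.79960391e+02 -5.00782291e-03  7.98085232e+01]
10 {"angular": [[0, 0, 0.136], [0, 0, 0.136], [0, 0, 0.135], [0, 0, 0.136], [0, 0, 0.136], [0, 0, 0.136], [0, 0, 0.136], [0, -0.001, 0.135], [0, 0, 0.136], [0, 0, 0.136]], "delta_pos": [[-2.89, -0.94, -0.23], [-3.0, -0.53, -0.24], [-3.04, -0.12, -0.23], [-3.03, 0.28, -0.24], [-2.96, 0.7, -0.23], [-2.84, 1.09, -0.23], [-2.67, 1.46, -0.24], [-2.44, 1.81, -0.23], [-2.18, 2.13, -0.23], [-1.87, 2.4, -0.24]], "gripper": [8.7, 8.7, 8.7, 8.7, 8.7, 8.7, 8.7, 8.7, 8.7, 8.7]}
```

>>> drive_tool:
  angular:
    - [0,0,0.136]
    - [0,0,0.136]
    - [0,0,0.136]
    - [0,0,0.136]
    - [0,0,0.136]
    - [0,0,0.136]
    - [0,0,0.136]
    - [0,0,0.136]
    - [0,0,0.136]
    - [0,0,0.136]
  delta_pos:
    - [-2.9,-0.9,-0.2]
    - [-3.0,-0.5,-0.2]
    - [-3.0,-0.1,-0.2]
    - [-3.0,0.3,-0.2]
    - [-3.0,0.7,-0.2]
    - [-2.8,1.1,-0.2]
    - [-2.7,1.5,-0.2]
    - [-2.4,1.8,-0.2]
    - [-2.2,2.1,-0.2]
    - [-1.9,2.4,-0.2]
  gripper: [8.7,8.7,8.7,8.7,8.7,8.7,8.7,8.7,8.7,8.7]

```text
time_s: 4.7
tool_pos: [0.4712, -0.3493, 0.2569]
tool_rot: [-180.0, -0.0, 1.8]
force: [0.2, -0.0, 0.1]
grip_width: 0.0873
grasp_force: 0.0
```

Run:
```python
from h import *
p,r=cur(); print(p,r.as_euler('xyz',degrees=True))
c=cam('wrist'); save(c,'w1.png',s=1.5); print(c['origin'],c['orientation'],c['mtx'])
for d in models.search_frame(c,'eyepiece1'): print(round(d['p'],2),np.round(d['centre'],0),np.round(back(c,d['centre'],.036)[0],4))
hsv=cv2.cvtColor(np.array(c['pixels']),cv2.COLOR_RGB2HSV)
for n in ['tray']:
    for d in models.cut_out(c,n): print(n,d['p'],d['centre'],np.array(d['pixels']).sum())
```

```text
[ 0.47120741 -0.3492971   0.25686154] [-1.79983827e+02 -4.90010524e-02  1.75889363e+00]
[ 0.541803   -0.3480932   0.40529189] [ 1.65201950e+02  1.15847599e-02 -8.82107479e+01] [[272.68227137   0.         253.63611934]
 [  0.         272.68227137 189.59937477]
 [  0.           0.           1.        ]]
0.96 [234. 182.] [ 0.4551 -0.3237  0.036 ]
0.86 [283. 128.] [ 0.5302 -0.3869  0.036 ]
0.78 [237. 126.] [ 0.5309 -0.3262  0.036 ]
tray 0.79 [261.7, 152.4] 6718
```

View pics/w1.png

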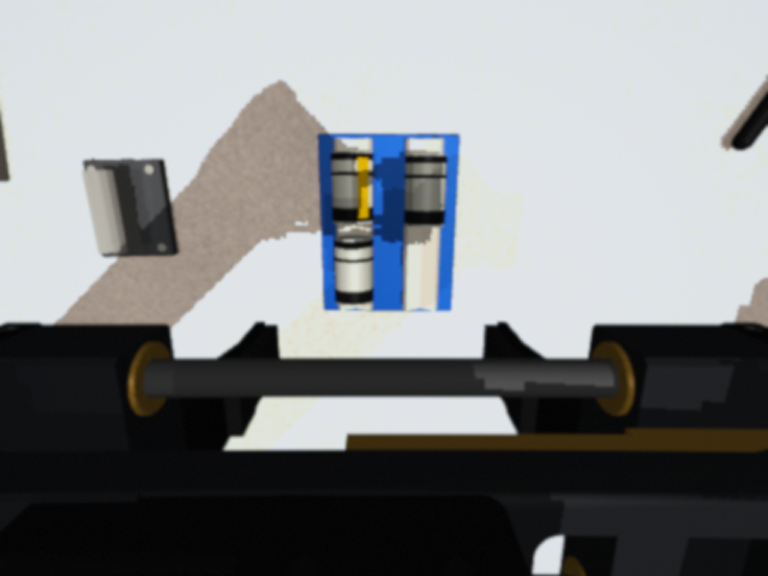

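The wrist picture shows the tray amid (261,152) raw. The far-left eyepiece at (237,126) has its stripe up and to the right; the near-left (234,182) and far-right (283,128) show no stripe.

```bash
cat >> h.py <<'E'
def bluerect(c,z,ctr,w=90,lo=(100,120,40),hi=(125,255,255)):
    hsv=cv2.cvtColor(np.array(c['pixels']),cv2.COLOR_RGB2HSV)
    m=cv2.inRange(hsv,lo,hi); m2=np.zeros_like(m); x,y=map(int,ctr)
    m2[max(0,y-w):y+w,max(0,x-w):x+w]=m[max(0,y-w):y+w,max(0,x-w):x+w]
    vu=np.argwhere(m2>0); P=back(c,vu[:,::-1],z)[:,:2]
    return cv2.minAreaRect((P*1000).astype(np.float32)), m2
E
python3 - <<'E'
from h import *
c=cam('wrist')
r,m=bluerect(c,.008,(261,152)); print(r)
T=cam('top'); print(bluerect(T,.008,(395,213),50)[0])
c2=c
# yellow stripe of far-left
for cc in (c,T,cam('side')):
    hsv=cv2.cvtColor(np.array(cc['pixels']),cv2.COLOR_RGB2HSV)
    y=cv2.inRange(hsv,(18,130,90),(35,255,255)); n,l,s,ce=cv2.connectedComponentsWithStats(y)
    print([(s[i].tolist(),ce[i].round(1).tolist()) for i in range(1,n) if s[i,4]>4])
# vblock from wrist
E
```

```text
((494.7680969238281, -356.3024597167969), (167.3181610107422, 128.03829956054688), 1.6189184188842773)
((495.48809814453125, -351.9066467285156), (166.79983520507812, 125.69190216064453), 0.6917715072631836)
[([236, 103, 9, 42, 301], [240.1, 123.2]), ([86, 247, 5, 24, 71], [87.8, 258.4]), ([417, 247, 6, 22, 78], [419.3, 257.4])]
[([391, 184, 2, 5, 8], [391.6, 186.0]), ([392, 193, 2, 11, 19], [392.4, 198.6])]
[([366, 256, 16, 16, 98], [373.4, 263.5])]
```

Run:
```python
from h import *
plan([([.458,-.3246,.11],1.7,0,4,5.0),([.458,-.3246,.034],1.7,0,5,5.0)])
```

```text
9 {"angular": [[0, 0, 0.002], [0, 0, 0.002], [-0.001, 0, 0.003], [0, 0, 0.002], [0, 0, 0], [0, 0, 0], [0, 0, 0], [0, 0, 0], [0, 0, 0]], "delta_pos": [[-0.34, -0.57, 3.66], [-0.35, -0.58, 3.66], [-0.35, -0.57, 3.66], [-0.35, -0.58, 3.66], [0, 0, 1.52], [0, 0, 1.52], [0, 0, 1.52], [0, 0, 1.52], [0, 0, 1.52]], "gripper": [5.0, 5.0, 5.0, 5.0, 5.0, 5.0, 5.0, 5.0, 5.0]}
```

>>> drive_tool:
  angular:
    - [0,0,0]
    - [0,0,0]
    - [0,0,0]
    - [0,0,0]
    - [0,0,0]
    - [0,0,0]
    - [0,0,0]
    - [0,0,0]
    - [0,0,0]
    - [0,0,0]
    - [0,0,0]
    - [0,0,0]
    - [0,0,0]
    - [0,0,0]
    - [0,0,0]
    - [0,0,0]
    - [0,0,0]
  delta_pos:
    - [-0.3,-0.6,3.66]
    - [-0.4,-0.6,3.66]
    - [-0.3,-0.6,3.66]
    - [-0.3,-0.5,3.66]
    - [0,0,1.5]
    - [0,0,1.5]
    - [0,0,1.5]
    - [0,0,1.5]
    - [0,0,1.6]
    - [0,0,0]
    - [0,0,0]
    - [0,0,0]
    - [0,0,0]
    - [0,0,0]
    - [0,0,0]
    - [0,0,0]
    - [0,0,0]
  gripper: [5.0,5.0,5.0,5.0,5.0,5.0,5.0,5.0,5.0,5.0,2.5,2.5,2.5,2.5,2.5,2.5,2.5]
  squeeze: 15

```text
time_s: 6.7
tool_pos: [0.4585, -0.3252, 0.0349]
tool_rot: [-179.9, -0.1, 2.1]
force: [-1.5, 3.7, 5.6]
grip_width: 0.0346
grasp_force: 15.0
```

>>> drive_tool:
  angular:
    - [0,0,0]
    - [0,0,0]
    - [0,0,0]
    - [0,0,0]
    - [0,0,0]
    - [0,0,0]
    - [0,0,0]
    - [0,0,0]
    - [0,0,0]
    - [0,0,0]
    - [0,0,0]
  delta_pos:
    - [0,0,-3.0]
    - [0,0,-4.0]
    - [0,0,-4.0]
    - [0,-1.0,-4.0]
    - [0,-3.0,-2.0]
    - [0,-3.5,0]
    - [0,-3.5,0]
    - [0,-3.5,0]
    - [0,-3.5,0]
    - [0,-3.5,0]
    - [0,0,0]
  gripper: [2.5,2.5,2.5,2.5,2.5,2.5,2.5,2.5,2.5,2.5,2.5]

```text
time_s: 7.8
tool_pos: [0.4505, -0.1061, 0.2041]
tool_rot: [-179.9, -0.1, 2.5]
force: [-0.5, 0.9, -1.1]
grip_width: 0.0343
grasp_force: 14.9
```

Run:
```python
from h import *
o=telemetry.get_obs(); print(o['tool_pos'],o['tool_rot'],o['grip_width'])
c=cam('wrist'); save(c,'w2.png',s=1.5)
m=mask(c,'vblock',None); print(m.sum(), proj(c,[.503,-.108,.01]), np.argwhere(m).mean(0)[::-1])
print(fit([(c,m)],B['vblock'],(.503,-.108,0)).round(4))
T=cam('top'); m2=mask(T,'vblock'); print(fit([(T,m2)],B['vblock'],(.503,-.108,0)).round(4))
print(fit([(T,m2),(c,m)],B['vblock'],(.503,-.108,0)).round(4))
```

```text
[ 0.45048442 -0.10608874  0.20405968] [-1.79854512e+02 -6.61301057e-02  2.49561548e+00] 0.03432201928212409
4277 [[256.69005176 132.83918534]] [259.59434183 130.42436287]
[ 0.5042 -0.1118  2.4043  0.0343]Traceback (most recent call last):
  File "<stdin>", line 6, in <module>
  File "h.py", line 40, in fit
    r=minimize(f,S[0],method='Nelder-Mead',options=dict(initial_simplex=S,maxiter=150,xatol=1e-4,fatol=1e-4))
    res = _minimize_neldermead(fun, x0, args, callback, bounds=bounds,
                               **options)
    fsim[k] = func(sim[k])
              ~~~~^^^^^^^^
    fx = function(np.copy(x), *(wrapper_args + args))
  File "h.py", line 30, in f
    im=np.zeros(m.shape,np.uint8)
                ^^^^^^^
AttributeError: 'NoneType' object has no attribute 'shape'
```

View pics/w2.png

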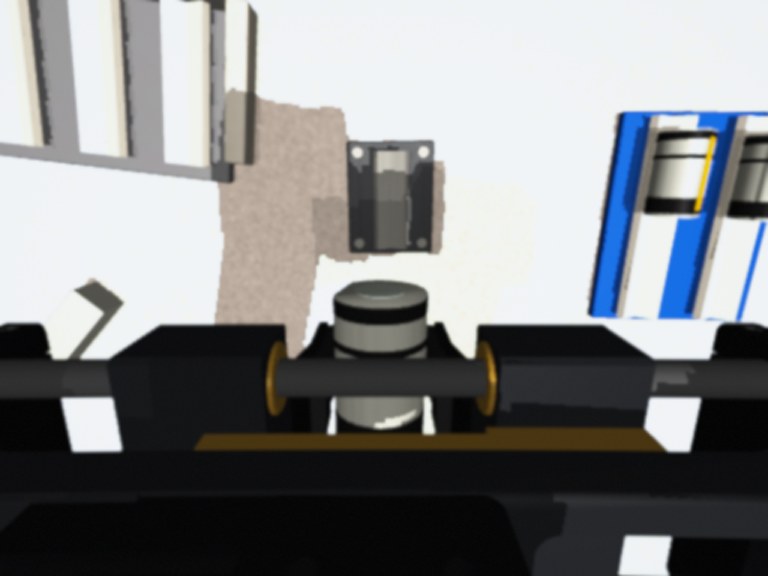

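```bash
cat >> h.py <<'E'
def at(axis,yaw,tilt,d=.005):
    "TCP for the pads' middle on the axis point"
    return np.array(axis)+toolR(yaw,tilt).apply([0,0,d])
V=[.5035,-.110,.065]; VY=2.4
E
python3 - <<'E'
from h import *
plan([([V[0],V[1],.12],VY,0,4,2.5),([V[0],V[1],.064],VY,0,6,2.5),([V[0],V[1],.064],VY,0,3,4.6),(at(V,VY,-11),VY,-11,2,4.6),(at(V,VY,-11),VY,-11,5,2.5)])
E
```

```text
20 {"angular": [[0, 0, -0.002], [0, 0, -0.002], [0, -0.001, -0.002], [0.001, 0, -0.002], [0, 0, 0], [0, 0, 0], [0, 0, 0], [0, 0, 0], [0, 0, 0], [0, 0, 0], [0, 0, 0], [0, 0, 0], [0, 0, 0], [-0.096, 0, 0], [-0.096, 0, 0], [0, 0, 0], [0, 0, 0], [0, 0, 0], [0, 0, 0], [0, 0, 0]], "delta_pos": [[1.33, -0.02, 2.11], [1.33, -0.02, 2.11], [1.33, -0.02, 2.11], [1.33, -0.01, 2.1], [0, 0, 0.93], [0, 0, 0.94], [0, 0, 0.93], [0, 0, 0.93], [0, 0, 0.94], [0.01, 0, 0.93], [0, 0, 0], [0, 0, 0], [0, 0, 0], [0, 0.05, 0.2], [0, 0.03, 0.2], [0, 0, 0], [0, 0, 0], [0, 0, 0], [0, 0, 0], [0, 0, 0]], "gripper": [2.5, 2.5, 2.5, 2.5, 2.5, 2.5, 2.5, 2.5, 2.5, 2.5, 4.6, 4.6, 4.6, 4.6, 4.6, 2.5, 2.5, 2.5, 2.5, 2.5]}
```

>>> drive_tool:
  angular:
    - [0,0,0]
    - [0,0,0]
    - [0,0,0]
    - [0,0,0]
    - [0,0,0]
    - [0,0,0]
    - [0,0,0]
    - [0,0,0]
    - [0,0,0]
    - [0,0,0]
    - [0,0,0]
    - [0,0,0]
    - [0,0,0]
    - [-0.096,0,0]
    - [-0.096,0,0]
    - [0,0,0]
    - [0,0,0]
    - [0,0,0]
    - [0,0,0]
    - [0,0,0]
  delta_pos:
    - [1.3,0,2.1]
    - [1.3,0,2.1]
    - [1.3,0,2.1]
    - [1.4,0,2.1]
    - [0,0,0.9]
    - [0,0,0.9]
    - [0,0,0.9]
    - [0,0,0.9]
    - [0,0,1.0]
    - [0,0,1.0]
    - [0,0,0]
    - [0,0,0]
    - [0,0,0]
    - [0,0.05,0.2]
    - [0,0.03,0.2]
    - [0,0,0]
    - [0,0,0]
    - [0,0,0]
    - [0,0,0]
    - [0,0,0]
  gripper: [2.5,2.5,2.5,2.5,2.5,2.5,2.5,2.5,2.5,2.5,4.6,4.6,4.6,4.6,4.6,2.5,2.5,2.5,2.5,2.5]

```text
time_s: 10.0
tool_pos: [0.5041, -0.1124, 0.0614]
tool_rot: [169.0, -0.1, 1.9]
force: [0.8, -4.7, 4.9]
grip_width: 0.0334
grasp_force: 15.0
```

>>> drive_tool:
  angular:
    - [0,0,0]
    - [0,0,0]
    - [-0.052,0,0]
    - [0,0,0]
    - [0,0,0]
    - [0,0,0]
    - [0,0,0]
    - [0,0,0]
  delta_pos:
    - [0,0,0]
    - [0,0,0]
    - [0,0.15,0]
    - [0,0,0]
    - [0,0,0]
    - [0,0,0]
    - [0,0,0]
    - [0,0,0]
  gripper: [4.6,4.6,4.6,2.5,2.5,2.5,2.5,2.5]
  squeeze: 20

```text
time_s: 10.8
tool_pos: [0.5028, -0.1127, 0.0606]
tool_rot: [166.0, 0.0, 2.0]
force: [-2.2, -4.8, 4.0]
grip_width: 0.0339
grasp_force: 20.0
```

>>> drive_tool:
  angular:
    - [0,0,0]
    - [0,0,0]
    - [0.093,0,0]
    - [0,0,0]
    - [0,0,0]
    - [0,0,0]
    - [0,0,0]
    - [0,0,0]
  delta_pos:
    - [0,0,0]
    - [0,0,0]
    - [0,0.0,0]
    - [0,0,0]
    - [0,0,0]
    - [0,0,0]
    - [0,0,0]
    - [0,0,0]
  gripper: [4.6,4.6,4.6,2.5,2.5,2.5,2.5,2.5]
  squeeze: 20

```text
time_s: 11.6
tool_pos: [0.5034, -0.1126, 0.0607]
tool_rot: [171.2, -0.0, 2.1]
force: [0.5, -4.8, 2.9]
grip_width: 0.0331
grasp_force: 20.0
```

Run:
```python
from h import *
plan([([.5035,-.1115,.16],2.4,-8.8,3,2.5),([.50,.10,.28],-3.5,0,8,2.5)])
```

```text
11 {"angular": [[0, 0, -0.002], [0, 0.001, -0.002], [0, 0, -0.001], [0.019, -0.001, 0.013], [0.019, -0.001, 0.013], [0.02, -0.001, 0.012], [0.019, -0.001, 0.013], [0.019, -0.001, 0.013], [0.019, -0.001, 0.013], [0.02, -0.001, 0.013], [0.019, -0.001, 0.012]], "delta_pos": [[0, 0.47, -3.28], [0.01, 0.47, -3.27], [0, 0.48, -3.28], [0.07, -2.38, -1.89], [0.03, -2.42, -1.84], [0, -2.45, -1.8], [-0.03, -2.49, -1.74], [-0.07, -2.52, -1.7], [-0.1, -2.55, -1.65], [-0.13, -2.58, -1.6], [-0.17, -2.62, -1.55]], "gripper": [2.5, 2.5, 2.5, 2.5, 2.5, 2.5, 2.5, 2.5, 2.5, 2.5, 2.5]}
```

>>> drive_tool:
  angular:
    - [0,0,0]
    - [0,0,0]
    - [0,0,0]
    - [0.019,0,0.013]
    - [0.019,0,0.013]
    - [0.02,0,0.012]
    - [0.019,0,0.013]
    - [0.019,0,0.013]
    - [0.019,0,0.013]
    - [0.02,0,0.013]
    - [0.019,0,0.012]
  delta_pos:
    - [0,0.47,-3.3]
    - [0,0.47,-3.3]
    - [0,0.48,-3.3]
    - [0.1,-2.4,-1.9]
    - [0,-2.4,-1.8]
    - [0,-2.5,-1.8]
    - [0,-2.5,-1.7]
    - [-0.1,-2.5,-1.7]
    - [-0.1,-2.6,-1.6]
    - [-0.1,-2.6,-1.6]
    - [-0.2,-2.6,-1.6]
  gripper: [2.5,2.5,2.5,2.5,2.5,2.5,2.5,2.5,2.5,2.5,2.5]

```text
time_s: 12.7
tool_pos: [0.4996, 0.104, 0.2802]
tool_rot: [-179.8, -0.4, -3.7]
force: [0.1, 0.2, -1.1]
grip_width: 0.0334
grasp_force: 20.0
```

Run:
```python
from h import *
o=telemetry.get_obs(); print(o['tool_pos'],o['tool_rot'],o['grip_width'])
c=cam('wrist'); save(c,'w3.png',s=1.5)
m=mask(c,'rack'); print(m.sum()); print(fit([(c,m)],B['rack'],(.586,.134,-.06)).round(4))
mb=mask(c,'mark_blue',None)
if mb is not None:print(mb.sum(),fit([(c,mb)],B['mark_blue'],(.595,.265,-.06)).round(4))
```

```text
[0.49964129 0.10395118 0.28021381] [-179.77755123   -0.37512881   -3.68438616] 0.033361396890772346
16256
[ 0.5888  0.1346 -4.2008  0.0951]
1216 [ 0.5974  0.2647 -4.3011  0.2274]
```

View pics/w3.png

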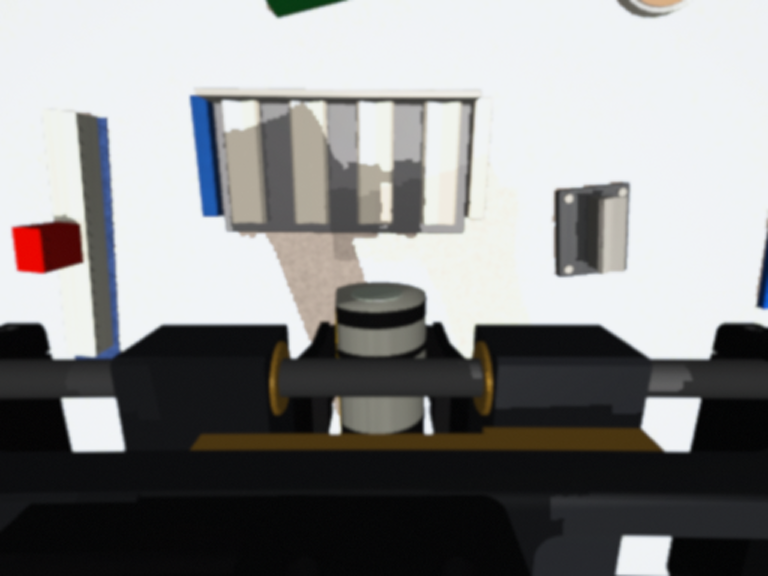

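Run:
```python
from h import *
c=cam('wrist')
def b(p,z): return back(c,np.array(p,float)/1.5,z)[:,:2].round(4).tolist()
print('front corners',b([(232,222),(263,222),(298,223),(327,223),(364,223),(393,223),(429,222),(459,223)],.027))
print('back',b([(222,100),(257,100),(291,101),(325,101),(359,101),(392,101),(425,101),(460,102)],.027))
print('stop top',b([(196,90),(480,93)],.05),'base front',b([(226,231),(463,232)],.0),b([(226,231),(463,232)],.02))
for f in (.5838,.5888):
  for yw in (-4,):
    y=np.radians(yw); Rm=np.array([[np.cos(y),-np.sin(y)],[np.sin(y),np.cos(y)]])
    for yy in (.093,.031,-.031,-.093): 
        w=Rm@[-.06,yy]+[f,.1346]; print(f,yy,w.round(4),(proj(c,[[*w,.027],[*(Rm@[.05,yy]+[f,.1346]),.027]])*1.5).round(0).tolist())
```

```text
front corners [[0.5381, 0.247], [0.5363, 0.2168], [0.5334, 0.1829], [0.5317, 0.1546], [0.5295, 0.1185], [0.5278, 0.0902], [0.5267, 0.0551], [0.524, 0.0259]]
back [[0.6474, 0.2391], [0.6457, 0.2075], [0.6431, 0.1769], [0.6413, 0.1461], [0.6395, 0.1152], [0.6376, 0.0853], [0.6358, 0.0555], [0.633, 0.0238]]
stop top [[0.6519, 0.2517], [0.6353, 0.0111]] base front [[0.527, 0.2646], [0.5113, 0.0169]] [[0.529, 0.2568], [0.514, 0.0207]]
0.5838 0.093 [0.5304 0.2316] [[249.0, 229.0], [240.0, 108.0]]
0.5838 0.031 [0.5261 0.1697] [[312.0, 230.0], [308.0, 109.0]]
0.5838 -0.031 [0.5218 0.1079] [[375.0, 230.0], [376.0, 109.0]]
0.5838 -0.093 [0.5175 0.046 ] [[439.0, 231.0], [444.0, 110.0]]
0.5888 0.093 [0.5354 0.2316] [[248.0, 224.0], [239.0, 102.0]]
0.5888 0.031 [0.5311 0.1697] [[312.0, 225.0], [308.0, 103.0]]
0.5888 -0.031 [0.5268 0.1079] [[375.0, 225.0], [376.0, 103.0]]
0.5888 -0.093 [0.5225 0.046 ] [[438.0, 226.0], [444.0, 104.0]]
```

```bash
cat >> h.py <<'E'
RK=[.589,.134]; RY=-3.8
def rk(x,y,z):
    a=np.radians(RY); return np.array([RK[0]+np.cos(a)*x-np.sin(a)*y,RK[1]+np.sin(a)*x+np.cos(a)*y,z])
E
python3 - <<'E'
from h import *
print(rk(-.025,-.093,.1))
plan([(rk(-.025,-.093,.10),RY,0,6,2.5),(rk(-.025,-.093,.037),RY,0,7,2.5)])
E
```

```text
[0.55789149 0.04286131 0.1       ]
13 {"angular": [[0, -0.001, 0.001], [-0.001, -0.001, 0], [0, -0.002, 0.001], [-0.001, -0.001, 0], [0, -0.001, 0.001], [0, -0.001, 0], [0, 0, 0], [0, 0, 0], [0, 0, 0], [0, 0, 0], [0, 0, 0], [0, 0, 0], [0, 0, 0]], "delta_pos": [[1.0, 0.93, 3.0], [1.01, 0.93, 3.0], [1.01, 0.93, 3.0], [1.02, 0.93, 3.0], [1.02, 0.93, 3.0], [1.02, 0.92, 2.99], [0, 0, 0.9], [0, 0, 0.9], [0, 0, 0.9], [0, 0, 0.9], [0, 0, 0.9], [0, 0, 0.9], [0, 0, 0.9]], "gripper": [2.5, 2.5, 2.5, 2.5, 2.5, 2.5, 2.5, 2.5, 2.5, 2.5, 2.5, 2.5, 2.5]}
```

>>> drive_tool:
  angular:
    - [0,-0.007,0]
    - [0,0,0]
    - [0,0,0]
    - [0,0,0]
    - [0,0,0]
    - [0,0,0]
    - [0,0,0]
    - [0,0,0]
    - [0,0,0]
    - [0,0,0]
    - [0,0,0]
    - [0,0,0]
    - [0,0,0]
  delta_pos:
    - [1.0,0.93,3.0]
    - [1.0,0.93,3.0]
    - [1.0,0.93,3.0]
    - [1.0,0.93,3.0]
    - [1.0,0.93,3.0]
    - [1.0,0.93,3.0]
    - [0,0,0.9]
    - [0,0,0.9]
    - [0,0,0.9]
    - [0,0,0.9]
    - [0,0,0.9]
    - [0,0,0.9]
    - [0,0,0.9]
  gripper: [2.5,2.5,2.5,2.5,2.5,2.5,2.5,2.5,2.5,2.5,2.5,2.5,2.5]

```text
time_s: 14.2
tool_pos: [0.5577, 0.0437, 0.0373]
tool_rot: [-179.7, -0.1, -3.8]
force: [-1.5, 6.5, 14.7]
grip_width: 0.0334
grasp_force: 23.5
```

>>> drive_tool:
  angular:
    - [0,0,0]
    - [0,0,0]
    - [0,0,0]
    - [0,0,0]
    - [0,0,0]
    - [0,0,0]
    - [0,0,0]
    - [0,0,0]
  delta_pos:
    - [0,-0.15,-0.05]
    - [0,0,0]
    - [0,0,0]
    - [0,0,0]
    - [0,0,0]
    - [0,0,0]
    - [0,0,0]
    - [0,0,0]
  gripper: [2.5,2.5,3.6,3.8,4.0,4.2,4.4,4.4]
  squeeze: 15

```text
time_s: 15.0
tool_pos: [0.5575, 0.0462, 0.0379]
tool_rot: [-179.6, -0.0, -3.7]
force: [0.6, 4.9, 0.6]
grip_width: 0.0435
grasp_force: 2.9
```

Run:
```python
from h import *
# regrip gently not needed; next: lift, travel to look over tray at B
o=telemetry.get_obs(); print(o['tool_pos'],o['force'],o['grip_width'])
```

```text
[0.5574639  0.04620762 0.03794197] [0.63766261 4.88747022 0.64490023] 0.04352867489467042
```

>>> drive_tool:
  angular:
    - [0,0,0]
    - [0,0,0]
    - [0,0,0]
    - [0,0,0]
    - [0,0,0]
    - [0,0,0]
    - [0,0,0]
    - [0,0,0]
  delta_pos:
    - [0,0,-0.35]
    - [0,0,-0.35]
    - [0,0,0]
    - [0,0,0]
    - [0,0,0]
    - [0,0,0]
    - [0,0,0]
    - [0,0,0]
  gripper: [4.4,4.4,4.4,2.5,2.5,2.5,2.5,2.5]
  squeeze: 8

```text
time_s: 15.8
tool_pos: [0.5571, 0.0437, 0.0446]
tool_rot: [-179.8, -0.0, -3.8]
force: [-0.0, 0.1, 0.2]
grip_width: 0.033
grasp_force: 8.0
```

Run:
```python
from h import *
plan([([.557,.0437,.12],RY,0,3,4.6),([.50,-.10,.20],0,0,4,4.6),([.47,-.33,.20],1.7,0,6,4.6)])
```

```text
13 {"angular": [[-0.001, 0, 0], [-0.001, 0, 0], [-0.001, 0, 0], [0, 0, -0.016], [0, 0, -0.017], [0, 0, -0.016], [0, 0, -0.017], [0, 0, -0.005], [0, 0, -0.005], [0, 0, -0.005], [0, 0, -0.005], [0, 0, -0.005], [0, 0, -0.005]], "delta_pos": [[0, -0.01, -2.51], [-0.01, 0, -2.52], [0, -0.01, -2.51], [-1.18, 3.68, -2.0], [-1.25, 3.66, -2.0], [-1.3, 3.64, -2.01], [-1.37, 3.61, -2.0], [-0.5, 3.83, 0], [-0.52, 3.84, 0], [-0.54, 3.82, 0], [-0.55, 3.83, 0], [-0.58, 3.82, 0], [-0.6, 3.82, 0]], "gripper": [4.6, 4.6, 4.6, 4.6, 4.6, 4.6, 4.6, 4.6, 4.6, 4.6, 4.6, 4.6, 4.6]}
```

>>> drive_tool:
  angular:
    - [0,0,0]
    - [0,0,0]
    - [0,0,0]
    - [0,0,0]
    - [0,0,0]
    - [0,0,-0.016]
    - [0,0,-0.017]
    - [0,0,-0.016]
    - [0,0,-0.017]
    - [0,0,-0.005]
    - [0,0,-0.005]
    - [0,0,-0.005]
    - [0,0,-0.005]
    - [0,0,-0.005]
    - [0,0,-0.005]
    - [0,0,0]
  delta_pos:
    - [0,0,0]
    - [0,0,0]
    - [0,0,-2.5]
    - [0,0,-2.5]
    - [0,0,-2.5]
    - [-1.2,3.7,-2.0]
    - [-1.3,3.7,-2.0]
    - [-1.3,3.6,-2.0]
    - [-1.4,3.6,-2.0]
    - [-0.5,3.8,0]
    - [-0.5,3.8,0]
    - [-0.5,3.8,0]
    - [-0.6,3.8,0]
    - [-0.6,3.8,0]
    - [-0.6,3.8,0]
    - [0,0,0]
  gripper: [4.6,4.6,4.6,4.6,4.6,4.6,4.6,4.6,4.6,4.6,4.6,4.6,4.6,4.6,4.6,4.6]

```text
time_s: 17.4
tool_pos: [0.4659, -0.3354, 0.1988]
tool_rot: [179.9, 0.0, 1.2]
force: [-1.3, -0.7, 0.4]
grip_width: 0.0464
grasp_force: 0.0
```

```bash
cat >> h.py <<'E'
def stripe(c,axis,yaw,near=30):
    """flat angle from up toward local +y, from yellow pixels near the axis point"""
    hsv=cv2.cvtColor(np.array(c['pixels']),cv2.COLOR_RGB2HSV)
    y=cv2.inRange(hsv,(18,110,60),(36,255,255)); vu=np.argwhere(y>0)[:,::-1]
    q=proj(c,axis)[0]; vu=vu[np.hypot(*(vu-q).T)<near]
    if len(vu)<4: return None
    a=np.radians(yaw); Rm=np.array([[np.cos(a),-np.sin(a),0],[np.sin(a),np.cos(a),0],[0,0,1]])
    best=[]
    n,l=len(vu),vu.mean(0)
    for th in range(-110,111):
        t=np.radians(th); P=np.array([[x,.015*np.sin(t),.015*np.cos(t)] for x in np.linspace(-.025,.025,5)])@Rm.T+axis
        pr=proj(c,P); d=vu[:,None]-pr[None]
        v=(P.mean(0)-c['origin']); nrm=Rm@[0,np.sin(t),np.cos(t)]
        if v@nrm<0: best.append((np.sqrt((d**2).sum(2).min(1).mean()),th))
    # least distance from the centroid line
    return n,l.round(1),sorted(best)[:3]
E
python3 - <<'E'
from h import *
o=telemetry.get_obs(); print(o['tool_pos'],o['tool_rot'])
A=np.array([.530,-.3224,.036])
for n in ('wrist','side','top'):
    c=cam(n); print(n,stripe(c,A,1.7,{'wrist':35,'side':14,'top':14}[n]),proj(c,A).round(1)); 
    if n=='wrist': 
        for d in models.search_frame(c,'eyepiece1'): print(round(d['p'],2),np.round(d['centre'],0),np.round(back(c,d['centre'],.036)[0],4))
        print(bluerect(c,.008,proj(c,[.495,-.3555,.01])[0],110)[0])
E
```

```text
[ 0.46594721 -0.33537108  0.19880043] [1.79928559e+02 1.15738800e-02 1.20071110e+00]
wrist (431, array([251.7, 120.9]), [(np.float64(4.203334559802412), -45), (np.float64(4.2039290887668015), -46), (np.float64(4.209859260671021), -44)]) [[242.1 123.2]]
0.96 [301. 124.] [ 0.5306 -0.3877  0.036 ]
0.84 [242. 120.] [ 0.5331 -0.3223  0.036 ]
((494.9308776855469, -356.1809997558594), (167.83543395996094, 128.27232360839844), 1.4909741878509521)
side (100, array([373.8, 263.1]), [(np.float64(2.037562220903985), -38), (np.float64(2.03882336894086), -39), (np.float64(2.043355880702172), -37)]) [[369.3 264.8]]
top (26, array([391.8, 191. ]), [(np.float64(1.4383420057976724), -24), (np.float64(1.4386588619052054), -25), (np.float64(1.4423942954986424), -23)]) [[388.  195.2]]
```

Run:
```python
from h import *
plan([([.531,-.3225,.10],1.5,0,4,4.6),([.531,-.3225,.033],1.5,0,5,4.6),([.531,-.3225,.033],1.5,0,6,2.5),([.531,-.3225,.15],1.5,0,4,2.5)])
p=[.531,-.3225,.15]; r=toolR(1.5)
plan([([V[0],V[1]-.002,.15],VY,0,6,2.5)],p,r)
```

```text
19 {"angular": [[-0.001, 0, 0.001], [-0.001, 0, 0.002], [-0.001, -0.001, 0.001], [-0.002, 0, 0.002], [0, 0, 0], [0, 0, 0], [0, 0, 0], [0, 0, 0], [0, 0, 0], [0, 0, 0], [0, 0, 0], [0, 0, 0], [0, 0, 0], [0, 0, 0], [0, 0, 0], [0, 0, 0], [0, 0, 0], [0, 0, 0], [0, 0, 0]], "delta_pos": [[1.54, -0.06, 2.46], [1.53, -0.07, 2.45], [1.54, -0.08, 2.46], [1.54, -0.08, 2.45], [0, 0, 1.34], [0, 0, 1.34], [0, 0, 1.34], [0, 0, 1.34], [0, 0, 1.34], [0, 0, 0], [0, 0, 0], [0, 0, 0], [0, 0, 0], [0, 0, 0], [0, 0, 0], [0, 0, -2.93], [0, 0, -2.92], [0, 0, -2.93], [0, 0.01, -2.92]], "gripper": [4.6, 4.6, 4.6, 4.6, 4.6, 4.6, 4.6, 4.6, 4.6, 2.5, 2.5, 2.5, 2.5, 2.5, 2.5, 2.5, 2.5, 2.5, 2.5]}
6 {"angular": [[0, 0, -0.003], [0, 0, -0.002], [0, 0, -0.003], [0, 0, -0.002], [0, 0, -0.003], [0, 0, -0.003]], "delta_pos": [[-0.37, -3.52, 0], [-0.35, -3.52, 0], [-0.35, -3.52, 0], [-0.34, -3.52, 0], [-0.33, -3.52, 0], [-0.32, -3.53, 0]], "gripper": [2.5, 2.5, 2.5, 2.5, 2.5, 2.5]}
```

>>> drive_tool:
  angular:
    - [-0.005,0,0.006]
    - [0,0,0]
    - [0,0,0]
    - [0,0,0]
    - [0,0,0]
    - [0,0,0]
    - [0,0,0]
    - [0,0,0]
    - [0,0,0]
    - [0,0,0]
    - [0,0,0]
    - [0,0,0]
    - [0,0,0]
    - [0,0,0]
    - [0,0,0]
    - [0,0,0]
    - [0,0,0]
    - [0,0,0]
    - [0,0,0]
  delta_pos:
    - [1.5,-0.1,2.5]
    - [1.5,-0.1,2.5]
    - [1.6,0,2.4]
    - [1.6,-0.1,2.4]
    - [0,0,1.3]
    - [0,0,1.3]
    - [0,0,1.3]
    - [0,0,1.4]
    - [0,0,1.4]
    - [0,0,0]
    - [0,0,0]
    - [0,0,0]
    - [0,0,0]
    - [0,0,0]
    - [0,0,0]
    - [0,0,-2.9]
    - [0,0,-2.9]
    - [0,0,-2.9]
    - [0,0,-2.9]
  gripper: [4.6,4.6,4.6,4.6,4.6,4.6,4.6,4.6,4.6,2.5,2.5,2.5,2.5,2.5,2.5,2.5,2.5,2.5,2.5]
  squeeze: 15

```text
time_s: 19.5
tool_pos: [0.531, -0.3255, 0.1508]
tool_rot: [179.8, -0.1, 1.3]
force: [-0.0, 0.5, -1.4]
grip_width: 0.0352
grasp_force: 15.0
```

Run:
```python
from h import *
o=telemetry.get_obs(); print(o['tool_pos'],o['tool_rot'],o['grip_width'])
W=[V[0],-.112,.065]
plan([([W[0],W[1],.15],VY,0,7,2.5),([W[0],W[1],.11],VY,30,4,2.5),(at(W,VY,30,.003),VY,30,5,2.5),(at(W,VY,30,.003),VY,30,3,4.6)])
p,r=at(W,VY,30,.003),toolR(VY,30)
plan([(at(W,VY,-15),VY,-15,6,4.6),(at(W,VY,-15),VY,-15,5,2.5)],p,r)
```

```text
[ 0.53100535 -0.32548053  0.15075677] [ 1.79775402e+02 -1.18462378e-01  1.33229622e+00] 0.03519754433417377
19 {"angular": [[0.001, 0, -0.003], [0, -0.001, -0.002], [0.001, 0, -0.003], [0, 0, -0.003], [0.001, 0, -0.002], [0, -0.001, -0.003], [0.001, 0, -0.003], [0.131, 0, 0], [0.131, 0, 0], [0.131, 0, 0], [0.131, 0, 0], [0, 0, 0], [0, 0, 0], [0, 0, 0], [0, 0, 0], [0, 0, 0], [0, 0, 0], [0, 0, 0], [0, 0, 0]], "delta_pos": [[-0.32, -3.06, 0], [-0.31, -3.06, 0], [-0.31, -3.06, 0], [-0.3, -3.06, 0.01], [-0.29, -3.06, 0], [-0.28, -3.06, 0.01], [-0.27, -3.06, 0.01], [0, 0, 1.0], [0, 0.13, 0.99], [0, 0.26, 0.96], [0, 0.38, 0.93], [0, 0.45, 0.84], [0, 0.45, 0.84], [0, 0.45, 0.84], [0, 0.45, 0.84], [0, 0.45, 0.83], [0, 0, 0], [0, 0, 0], [0, 0, 0]], "gripper": [2.5, 2.5, 2.5, 2.5, 2.5, 2.5, 2.5, 2.5, 2.5, 2.5, 2.5, 2.5, 2.5, 2.5, 2.5, 2.5, 4.6, 4.6, 4.6]}
11 {"angular": [[-0.131, 0, 0], [-0.131, 0, 0], [-0.131, 0, 0], [-0.131, 0, 0], [-0.13, 0, 0], [-0.131, 0, 0], [0, 0, 0], [0, 0, 0], [0, 0, 0], [0, 0, 0], [0, 0, 0]], "delta_pos": [[0, 0.06, 0.01], [0, 0.06, 0.02], [0, 0.05, 0.02], [0, 0.05, 0.03], [0, 0.05, 0.04], [0, 0.04, 0.04], [0, 0, 0], [0, 0, 0], [0, 0, 0], [0, 0, 0], [0, 0, 0]], "gripper": [4.6, 4.6, 4.6, 4.6, 4.6, 4.6, 2.5, 2.5, 2.5, 2.5, 2.5]}
```

>>> drive_tool:
  angular:
    - [0,0,-0.003]
    - [0,0,-0.003]
    - [0,0,-0.003]
    - [0,0,-0.003]
    - [0,0,-0.003]
    - [0,0,-0.003]
    - [0,0,0]
  delta_pos:
    - [-0.3,-3.1,0]
    - [-0.3,-3.1,0]
    - [-0.3,-3.1,0]
    - [-0.3,-3.0,0]
    - [-0.3,-3.1,0]
    - [-0.3,-3.0,0]
    - [-0.3,-3.0,0]
  gripper: [2.5,2.5,2.5,2.5,2.5,2.5,2.5]

```text
time_s: 20.2
tool_pos: [0.5033, -0.1109, 0.1493]
tool_rot: [179.8, -0.2, 2.4]
force: [0.5, 0.6, -0.5]
grip_width: 0.0354
grasp_force: 15.0
```

Run:
```python
from h import *
o=telemetry.get_obs(); print(o['tool_pos'],o['tool_rot'],o['grip_width'])
c=cam('wrist'); S=cam('side'); p=o['tool_pos']+np.array([0,0,.004])
q=proj(S,p)[0].astype(int); print(q,stripe(c,p,2,60),stripe(S,p,2,20))
a=cv2.resize(np.array(c['pixels'])[170:300,170:340],None,fx=2.3,fy=2.3); b=cv2.resize(np.array(S['pixels'])[q[1]-33:q[1]+32,q[0]-42:q[0]+43],None,fx=4.6,fy=4.6)
cv2.imwrite('pics/held.png',np.hstack([a,b[:a.shape[0]]])[:,:,::-1])
```

```text
[ 0.50329946 -0.11087749  0.14928578] [179.84952726  -0.19490007   2.35727168] 0.03535972486820169
[290 183] (1487, array([264.5, 264.4]), [(np.float64(16.32868987774177), -28), (np.float64(16.333085674424794), -27), (np.float64(16.33520444750387), -29)]) (55, array([289.4, 181.5]), [(np.float64(2.893582258304264), -20), (np.float64(2.8947071916145277), -19), (np.float64(2.8966465082898143), -21)])
```

View pics/held.png

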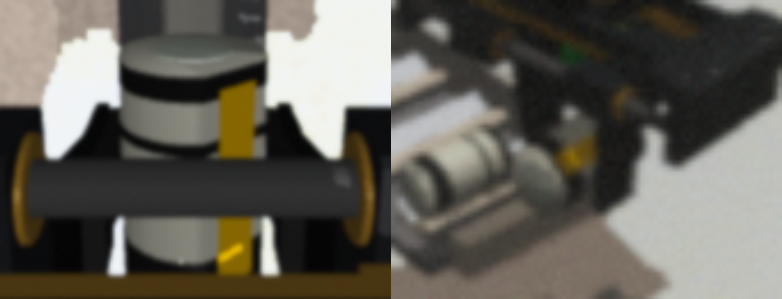

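The crop shows the stripe right of centre at x 218–256, with the barrel spanning 120–268, so the flat is about 46° to the right. I'll roll it 30° further while placing it in the V-block, then grip it at −15° tilt.

>>> drive_tool:
  angular:
    - [0.131,0,0]
    - [0.131,0,0]
    - [0.131,0,0]
    - [0.131,0,0]
    - [0,0,0]
    - [0,0,0]
    - [0,0,0]
    - [0,0,0]
    - [0,0,0]
    - [0,0,0]
    - [0,0,0]
    - [0,0,0]
  delta_pos:
    - [0,0.1,1.0]
    - [0,0.2,1.0]
    - [0,0.3,1.0]
    - [0,0.4,0.9]
    - [0,0.45,0.84]
    - [0,0.45,0.84]
    - [0,0.45,0.84]
    - [0,0.45,0.84]
    - [0,0.4,0.7]
    - [0,0,0]
    - [0,0,0]
    - [0,0,0]
  gripper: [2.5,2.5,2.5,2.5,2.5,2.5,2.5,2.5,2.5,2.5,2.5,2.5]

```text
time_s: 21.5
tool_pos: [0.5041, -0.1102, 0.0715]
tool_rot: [-149.5, -0.4, 2.7]
force: [-12.2, -3.7, 44.7]
grip_width: 0.0356
grasp_force: 45.9
```

Run:
```python
from h import *
o=telemetry.get_obs(); print(o['tool_pos'],o['tool_rot'],o['grip_width'],o['force'],at([V[0],-.112,.065],VY,30,.003))
```

```text
[ 0.50413556 -0.11018298  0.07146773] [-149.52632405   -0.38866287    2.66089465] 0.0355814081743181 [-12.15146633  -3.66024915  44.65148204] [ 0.50343719 -0.11050132  0.06240192]
```

>>> drive_tool:
  angular:
    - [0,0,0]
    - [0,0,0]
    - [0,0,0]
    - [0,0,0]
    - [0,0,0]
    - [-0.131,0,0]
    - [-0.131,0,0]
    - [-0.131,0,0]
    - [-0.131,0,0]
    - [0,0,0]
  delta_pos:
    - [0,-0.45,-0.84]
    - [0,-0.45,-0.84]
    - [0,-0.45,-0.84]
    - [0,-0.45,-0.84]
    - [0,-0.45,-0.84]
    - [0,0,0]
    - [0,0,0]
    - [0,0,0]
    - [0,0,0]
    - [0,0,0]
  gripper: [2.5,2.5,2.5,2.5,2.5,2.5,2.5,2.5,2.5,2.5]

```text
time_s: 22.5
tool_pos: [0.504, -0.1063, 0.1102]
tool_rot: [-179.9, -0.1, 3.1]
force: [-0.1, 1.9, -1.8]
grip_width: 0.0355
grasp_force: 15.0
```

Run:
```python
from h import *
o=telemetry.get_obs(); print(o['tool_pos'],o['tool_rot'],o['grip_width'],o['force'])
c=cam('wrist'); T=cam('top');p=o['tool_pos']+np.array([0,0,.004]);print(stripe(c,p,2,60))
for i,cc in enumerate((c,)):
    hsv=cv2.cvtColor(np.array(cc['pixels']),cv2.COLOR_RGB2HSV); y=cv2.inRange(hsv,(18,110,60),(36,255,255))
    for row in (205,210,215,220): 
        k=np.where(y[row,200:300]>0)[0]+200; print(row,k.min() if len(k) else None,k.max() if len(k) else None)
W=[V[0],-.112,.065]
plan([([W[0],W[1],.12],VY,0,3,2.5),([W[0],W[1],.068],VY,0,6,2.5)])
```

```text
[ 0.50400147 -0.10633559  0.1101659 ] [-1.79946729e+02 -7.70410562e-02  3.12262364e+00] 0.035534822307524645 [-0.0677129   1.86220717 -1.75951245]
(1484, array([264.5, 264.4]), [(np.float64(16.11775986820723), -29), (np.float64(16.11934186186045), -28), (np.float64(16.126748501721814), -30)])
205 277 280
210 265 280
215 265 280
220 265 280
9 {"angular": [[-0.001, 0, 0.001], [0, 0, 0.001], [-0.001, -0.001, 0.001], [0, 0, 0], [0, 0, 0], [0, 0, 0], [0, 0, 0], [0, 0, 0], [0, 0, 0]], "delta_pos": [[0.02, 0, -0.33], [0.01, 0, -0.32], [0.02, 0, -0.33], [0, 0, 0.87], [0, 0, 0.86], [0, 0, 0.87], [0, 0, 0.87], [0, 0, 0.86], [0, 0, 0.87]], "gripper": [2.5, 2.5, 2.5, 2.5, 2.5, 2.5, 2.5, 2.5, 2.5]}
```

Run:
```python
from h import *
W=[V[0],-.112,.065]
p,r=cur(); print(p)
plan([([W[0],W[1],.063],VY,0,5,2.5)])
p,r=np.array([W[0],W[1],.063]),toolR(VY,0)
plan([(p,VY,0,3,4.6),(at(W,VY,0,-.002),VY,0,1,4.6),(at(W,VY,0,-.002),VY,0,4,2.5),(at(W,VY,32,-.002),VY,32,5,2.5)],p,r)
p,r=at(W,VY,32,-.002),toolR(VY,32)
plan([(p,VY,32,3,4.6),(at(W,VY,-14,.0),VY,-14,6,4.6),(at(W,VY,-14,.0),VY,-14,5,2.5)],p,r)
```

```text
[ 0.50301541 -0.11203632  0.11019483]
5 {"angular": [[0, 0, 0.001], [-0.001, 0, 0], [0, 0, 0.001], [0, -0.001, 0.001], [-0.001, 0, 0]], "delta_pos": [[0.01, 0, 0.94], [0.01, 0, 0.95], [0.01, 0, 0.94], [0.01, 0, 0.95], [0.01, 0, 0.94]], "gripper": [2.5, 2.5, 2.5, 2.5, 2.5]}
13 {"angular": [[0, 0, 0], [0, 0, 0], [0, 0, 0], [0, 0, 0], [0, 0, 0], [0, 0, 0], [0, 0, 0], [0, 0, 0], [0.112, 0, 0], [0.111, 0, 0], [0.112, 0, 0], [0.112, 0, 0], [0.112, 0, 0]], "delta_pos": [[0, 0, 0], [0, 0, 0], [0, 0, 0], [0, 0, -0.4], [0, 0, 0], [0, 0, 0], [0, 0, 0], [0, 0, 0], [0, 0.02, 0.01], [0, 0.02, 0], [0, 0.02, 0], [0, 0.03, 0], [0, 0.02, 0]], "gripper": [4.6, 4.6, 4.6, 4.6, 2.5, 2.5, 2.5, 2.5, 2.5, 2.5, 2.5, 2.5, 2.5]}
14 {"angular": [[0, 0, 0], [0, 0, 0], [0, 0, 0], [-0.134, 0, 0], [-0.134, 0, 0], [-0.133, 0, 0], [-0.134, 0, 0], [-0.134, 0, 0], [-0.134, 0, 0], [0, 0, 0], [0, 0, 0], [0, 0, 0], [0, 0, 0], [0, 0, 0]], "delta_pos": [[0, 0, 0], [0, 0, 0], [0, 0, 0], [0, 0, 0.03], [0, 0, 0.04], [0, -0.01, 0.03], [0, -0.02, 0.03], [0, -0.01, 0.03], [0, -0.02, 0.02], [0, 0, 0], [0, 0, 0], [0, 0, 0], [0, 0, 0], [0, 0, 0]], "gripper": [4.6, 4.6, 4.6, 4.6, 4.6, 4.6, 4.6, 4.6, 4.6, 2.5, 2.5, 2.5, 2.5, 2.5]}
```

>>> drive_tool:
  angular:
    - [0,0,0]
    - [0,0,0]
    - [0,0,0]
    - [0,0,0]
    - [0,0,0]
    - [0,0,0]
    - [0,0,0]
    - [0,0,0]
    - [0,0,0]
    - [0,0,0]
    - [0,0,0]
    - [0,0,0]
    - [0,0,0]
    - [0.112,0,0]
    - [0.112,0,0]
    - [0.112,0,0]
    - [0.112,0,0]
    - [0.112,0,0]
  delta_pos:
    - [0,0,0.95]
    - [0,0,0.95]
    - [0,0,0.95]
    - [0,0,0.95]
    - [0,0,0.9]
    - [0,0,0]
    - [0,0,0]
    - [0,0,0]
    - [0,0,-0.4]
    - [0,0,0]
    - [0,0,0]
    - [0,0,0]
    - [0,0,0]
    - [0,0.02,0]
    - [0,0.02,0]
    - [0,0.02,0]
    - [0,0.03,0]
    - [0,0.02,0]
  gripper: [2.5,2.5,2.5,2.5,2.5,4.6,4.6,4.6,4.6,2.5,2.5,2.5,2.5,2.5,2.5,2.5,2.5,2.5]
  squeeze: 12

```text
time_s: 24.4
tool_pos: [0.5046, -0.1155, 0.0686]
tool_rot: [-147.8, -0.3, 2.4]
force: [-0.2, 0.2, 2.3]
grip_width: 0.0355
grasp_force: 12.0
```

>>> drive_tool:
  angular:
    - [0,0,0]
    - [0,0,0]
    - [0,0,0]
    - [-0.134,0,0]
    - [-0.134,0,0]
    - [-0.134,0,0]
    - [-0.134,0,0]
    - [-0.134,0,0]
    - [-0.134,0,0]
    - [0,0,0]
    - [0,0,0]
    - [0,0,0]
    - [0,0,0]
    - [0,0,0]
  delta_pos:
    - [0,0,0]
    - [0,0,0]
    - [0,0,0]
    - [0,0,0.03]
    - [0,0,0.03]
    - [0,0,0.03]
    - [0,0,0.03]
    - [0,-0.02,0.03]
    - [0,-0.02,0.03]
    - [0,0,0]
    - [0,0,0]
    - [0,0,0]
    - [0,0,0]
    - [0,0,0]
  gripper: [4.6,4.6,4.6,4.6,4.6,4.6,4.6,4.6,4.6,2.5,2.5,2.5,2.5,2.5]
  squeeze: 12

```text
time_s: 25.8
tool_pos: [0.5033, -0.1126, 0.0652]
tool_rot: [166.4, -0.1, 2.2]
force: [-2.2, 9.7, 5.9]
grip_width: 0.0351
grasp_force: 12.0
```

>>> drive_tool:
  angular:
    - [0,0,0]
    - [0,0,0]
    - [-0.135,0,0]
    - [-0.135,0,0]
    - [0,0,0]
    - [0,0,0]
    - [0,0,0]
    - [0,0,0]
    - [0,0,0]
  delta_pos:
    - [0,0,0]
    - [0,0,0]
    - [0,0,0]
    - [0,0,0]
    - [0,0,0]
    - [0,0,0]
    - [0,0,0]
    - [0,0,0]
    - [0,0,0]
  gripper: [4.6,4.6,4.6,4.6,2.5,2.5,2.5,2.5,2.5]
  squeeze: 12

```text
time_s: 26.7
tool_pos: [0.5028, -0.111, 0.0631]
tool_rot: [151.0, -0.1, 2.3]
force: [-0.2, 11.4, -7.8]
grip_width: 0.0364
grasp_force: 12.0
```

Run:
```python
from h import *
o=telemetry.get_obs(); print(o['tool_pos'],o['tool_rot'],o['grip_width'],o['force'])
S=cam('side'); c=cam('wrist'); p=np.array([.5035,-.112,.065])
q=proj(S,p)[0].astype(int); print(q,stripe(S,p,2,14))
a=cv2.resize(np.array(c['pixels'])[170:300,170:340],None,fx=2.3,fy=2.3); b=cv2.resize(np.array(S['pixels'])[q[1]-33:q[1]+32,q[0]-42:q[0]+43],None,fx=4.6,fy=4.6)
cv2.imwrite('pics/held2.png',np.hstack([a,b[:a.shape[0]]])[:,:,::-1])
```

```text
[ 0.5027694  -0.11101252  0.0630724 ] [ 1.51001436e+02 -1.16779625e-01  2.30253377e+00] 0.0364080363524566 [-0.18308306 11.42479259 -7.84673218]
[290 214] (37, array([288. , 216.1]), [(np.float64(1.8685581565907021), -36), (np.float64(1.8696969319836334), -35), (np.float64(1.8743967739491914), -37)])
```

View pics/held2.png

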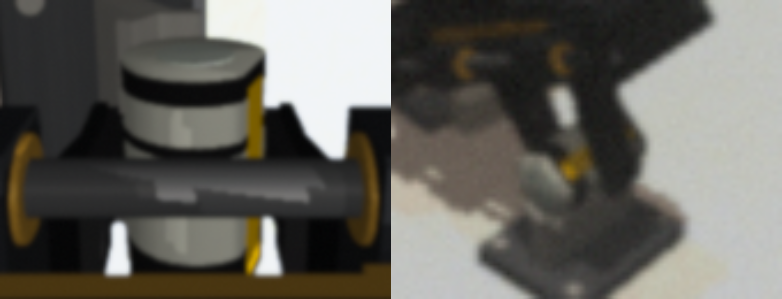

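The crop shows the stripe at x 247–264 on the barrel's right edge, so the flat sits about 78° to the right in the tool frame. Untilting with this grip should bring it close to square; then I'll regrip.

Run:
```python
from h import *
W=[.503,-.1105,.0645]
p,r=cur(); print(p,r.as_euler('xyz',degrees=True))
plan([(at(W,VY,0,.0),VY,0,5,2.5),(at(W,VY,0,.0),VY,0,1,2.5)])
```

```text
[ 0.50276354 -0.11103759  0.06307819] [ 1.51007656e+02 -1.17683354e-01  2.29796327e+00]
6 {"angular": [[0.101, 0, 0], [0.101, -0.001, -0.001], [0.102, 0, 0], [0.101, 0, -0.001], [0.101, -0.001, 0], [0, 0, 0]], "delta_pos": [[0.01, 0, -0.03], [0, 0.01, -0.03], [0.01, -0.01, -0.03], [0, 0, -0.03], [0.01, -0.01, -0.03], [0, 0, 0]], "gripper": [2.5, 2.5, 2.5, 2.5, 2.5, 2.5]}
```

>>> drive_tool:
  angular:
    - [0.101,0,0]
    - [0.101,0,0]
    - [0.101,0,0]
    - [0.101,0,0]
    - [0.101,0,0]
    - [0,0,0]
  delta_pos:
    - [0,-0.03,0]
    - [0,-0.03,0]
    - [0,-0.03,0]
    - [0,-0.03,0]
    - [0,-0.03,0]
    - [0,0,0]
  gripper: [2.5,2.5,2.5,2.5,2.5,2.5]

```text
time_s: 27.4
tool_pos: [0.5021, -0.1203, 0.066]
tool_rot: [179.4, -0.2, 1.6]
force: [0.1, -1.0, 0.8]
grip_width: 0.0353
grasp_force: 12.0
```

```bash
cat >> h.py <<'E'
def heldstripe(c):
    "stripe columns in the held view, rows near the barrel's far end; barrel 222..286 px"
    hsv=cv2.cvtColor(np.array(c['pixels']),cv2.COLOR_RGB2HSV); y=cv2.inRange(hsv,(18,110,60),(36,255,255))
    out=[]
    for row in (208,212,216,220,226,230):
        k=np.where(y[row,210:300]>0)[0]+210; out.append((row,int(k.min()),int(k.max())) if len(k) else (row,))
    return out
E
python3 - <<'E'
from h import *
o=telemetry.get_obs(); print(o['tool_pos'],o['tool_rot'],o['grip_width'],o['force'])
print(heldstripe(cam('wrist')))
E
```

```text
[ 0.5021134  -0.12026674  0.06604827] [179.42232691  -0.2330943    1.62657147] 0.035264697485098695 [ 0.11573055 -0.98184161  0.82197385]
[(208, 277, 283), (212, 276, 283), (216, 277, 283), (220, 277, 283), (226, 277, 283), (230, 276, 283)]
```

Run:
```python
from h import *
o=telemetry.get_obs(); print(o['tool_pos'],o['tool_rot'],o['grip_width'],o['force'],o['joint_velocities'].round(1))
T=cam('top');T=cam('top')
o=telemetry.get_obs(); print(o['tool_pos'],o['tool_rot'],o['grip_width'],o['force'],o['joint_velocities'].round(1))
```

```text
[ 0.50235089 -0.11869428  0.065772  ] [ 1.79254106e+02 -1.60542936e-01  1.83377438e+00] 0.03482625111484798 [-2.16720819 -4.73397793  7.88979587] [-4.7  0.4 -0.3 -0.4  2.5 -0.2 -1.8]
[ 0.50294385 -0.11470033  0.06522834] [ 1.79274601e+02 -1.03380704e-01  2.22189917e+00] 0.03471004809692242 [-0.30274757  0.59453116 -0.11829017] [-2.8  0.6 -1.3  0.8 -1.8  0.1  0.3]
```

>>> drive_tool:
  angular:
    - [0,0,0]
    - [0,0,0]
    - [0,0,0]
    - [0,0,0]
    - [0,0,0]
    - [0,0,0]
    - [0,0,0]
    - [-0.105,0,0]
    - [-0.105,0,0]
    - [0,0,0]
    - [0,0,0]
    - [0,0,0]
    - [0,0,0]
    - [0,0,0]
    - [0,0,0]
    - [0,0,0]
    - [0,0,0]
    - [0,0,0]
    - [0,0,0]
  delta_pos:
    - [0,0,0]
    - [0,0,0]
    - [0,0,0]
    - [0,0,0]
    - [0,0,0]
    - [0,0,0]
    - [0,0,0]
    - [0,0,0]
    - [0,0,0]
    - [0,0,0]
    - [0,0,0]
    - [0,0,0]
    - [0,0,0]
    - [0,0,0]
    - [0,0,0]
    - [0,0,0]
    - [0,0,0]
    - [0,0,0]
    - [0,0,0]
  gripper: [2.5,2.5,2.5,2.5,4.6,4.6,4.6,4.6,4.6,4.6,4.6,4.6,4.6,4.6,2.5,2.5,2.5,2.5,2.5]

```text
time_s: 29.45
tool_pos: [0.5031, -0.1114, 0.0646]
tool_rot: [167.4, -0.0, 2.5]
force: [-1.0, 5.7, 2.6]
grip_width: 0.0342
grasp_force: 12.0
```

Run:
```python
from h import *
o=telemetry.get_obs(); print(o['tool_pos'],o['tool_rot'],o['grip_width'],o['force'],o['joint_velocities'].round(1))
c=cam('wrist'); print(heldstripe(c)); save(c,'h3.png',(170,170,340,300),3)
```

```text
[ 0.50309242 -0.11137965  0.06456313] [ 1.67438528e+02 -4.43384885e-02  2.45808786e+00] 0.03417862135395011 [-0.98142352  5.71394688  2.63321559] [-0.   0.   0.1 -0.1  0.1 -0.1  0.1]
[(208, 281, 282), (212, 279, 282), (216, 280, 282), (220, 280, 282), (226, 280, 282), (230, 280, 282)]
```

>>> drive_tool:
  angular:
    - [0,0,0]
    - [0,0,0]
    - [0,0,0]
    - [-0.134,0,0]
    - [0,0,0]
    - [0,0,0]
    - [0,0,0]
    - [0,0,0]
    - [0,0,0]
    - [0,0,0]
    - [0,0,0]
    - [0,0,0]
  delta_pos:
    - [0,0,0]
    - [0,0,0]
    - [0,0,0]
    - [0,-0.2,0]
    - [0,0,0]
    - [0,0,0]
    - [0,0,0]
    - [0,0,0]
    - [0,0,0]
    - [0,0,0]
    - [0,0,0]
    - [0,0,0]
  gripper: [4.6,4.6,4.6,4.6,4.6,4.6,4.6,2.5,2.5,2.5,2.5,2.5]

```text
time_s: 30.7
tool_pos: [0.5028, -0.1107, 0.0641]
tool_rot: [159.7, -0.0, 2.4]
force: [0.9, 0.5, -0.6]
grip_width: 0.0343
grasp_force: 12.0
```

>>> drive_tool:
  angular:
    - [0,0,0]
    - [0,0,0]
    - [0,0,0]
    - [0.068,0,0]
    - [0,0,0]
    - [0,0,0]
    - [0,0,0]
    - [0,0,0]
    - [0,0,0]
    - [0,0,0]
    - [0,0,0]
    - [0,0,0]
  delta_pos:
    - [0,0,0]
    - [0,0,0]
    - [0,0,0]
    - [0,0,0]
    - [0,0,0]
    - [0,0,0]
    - [0,0,0]
    - [0,0,0]
    - [0,0,0]
    - [0,0,0]
    - [0,0,0]
    - [0,0,0]
  gripper: [4.6,4.6,4.6,4.6,4.6,4.6,4.6,2.5,2.5,2.5,2.5,2.5]

```text
time_s: 31.9
tool_pos: [0.503, -0.1107, 0.0643]
tool_rot: [163.6, -0.1, 2.4]
force: [0.1, -1.3, 0.7]
grip_width: 0.0346
grasp_force: 12.0
```

Run:
```python
from h import *
c=cam('wrist'); print(heldstripe(c)); save(c,'h3.png',(170,170,340,300),3)
```

```text
[(208, 278, 282), (212, 277, 282), (216, 277, 282), (220, 277, 282), (226, 277, 283), (230, 277, 283)]
```

>>> drive_tool:
  angular:
    - [0,0,0]
    - [0,0,0]
    - [0,0,0]
    - [-0.103,0,0]
    - [-0.103,0,0]
    - [0,0,0]
    - [0,0,0]
    - [0,0,0]
    - [0,0,0]
    - [0,0,0]
    - [0,0,0]
    - [0,0,0]
    - [0,0,0]
    - [0,0,0]
  delta_pos:
    - [0,0,0]
    - [0,0,0]
    - [0,0,0]
    - [0,0,0]
    - [0,0,0]
    - [0,0,0]
    - [0,0,0]
    - [0,0,0]
    - [0,0,0]
    - [0,0,0]
    - [0,0,0]
    - [0,0,0]
    - [0,0,0]
    - [0,0,0]
  gripper: [4.6,4.6,4.6,4.6,4.6,4.6,4.6,4.6,4.6,2.5,2.5,2.5,2.5,2.5]

```text
time_s: 33.35
tool_pos: [0.5028, -0.1097, 0.0637]
tool_rot: [151.8, -0.0, 2.4]
force: [-0.3, 3.3, -4.9]
grip_width: 0.0352
grasp_force: 12.0
```

Run:
```python
from h import *
c=cam('wrist'); print(heldstripe(c)); save(c,'h3.png',(170,170,340,300),3)
```

```text
[(208,), (212,), (216,), (220, 283, 283), (226,), (230,)]
```

>>> drive_tool:
  angular:
    - [0,0,0]
    - [0,0,0]
    - [0,0,0]
    - [0.131,0,0]
    - [0.131,0,0]
    - [0,0,0]
    - [0,0,0]
    - [0,0,0]
    - [0,0,0]
    - [0,0,0]
    - [0,0,0]
    - [0,0,0]
    - [0,0,0]
    - [0,0,0]
    - [0,0,0]
  delta_pos:
    - [0,0,0]
    - [0,0,0]
    - [0,0,0]
    - [0,0,0]
    - [0,0,0]
    - [0,0,0]
    - [0,0,0]
    - [0,0,0]
    - [0,0,0]
    - [0,0,0]
    - [0,0,0]
    - [0,0,0]
    - [0,0,0]
    - [0,0,0]
    - [0,0,0]
  gripper: [4.2,4.2,4.2,4.2,4.2,4.2,4.2,4.2,4.2,2.5,2.5,2.5,2.5,2.5,2.5]
  squeeze: 5

```text
time_s: 34.9
tool_pos: [0.5029, -0.1107, 0.0642]
tool_rot: [166.8, -0.1, 2.4]
force: [0.5, -2.2, 1.3]
grip_width: 0.0352
grasp_force: 5.0
```

Run:
```python
from h import *
c=cam('wrist'); print(heldstripe(c)); save(c,'h3.png',(170,170,340,300),3)
```

```text
[(208, 277, 282), (212, 276, 282), (216, 276, 282), (220, 276, 282), (226, 276, 283), (230, 276, 283)]
```

>>> drive_tool:
  angular:
    - [0,0,0]
    - [0,0,0]
    - [0,0,0]
    - [-0.127,0,0]
    - [-0.127,0,0]
    - [0,0,0]
    - [0,0,0]
    - [0,0,0]
    - [0,0,0]
    - [0,0,0]
    - [0,0,0]
    - [0,0,0]
    - [0,0,0]
    - [0,0,0]
    - [0,0,0]
  delta_pos:
    - [0,0,0]
    - [0,0,0]
    - [0,0,0]
    - [0,-0.1,0]
    - [0,-0.1,0]
    - [0,0,0]
    - [0,0,0]
    - [0,0,0]
    - [0,0,0]
    - [0,0,0]
    - [0,0,0]
    - [0,0,0]
    - [0,0,0]
    - [0,0,0]
    - [0,0,0]
  gripper: [4.2,4.2,4.2,4.2,4.2,4.2,4.2,4.2,4.2,2.5,2.5,2.5,2.5,2.5,2.5]
  squeeze: 5

```text
time_s: 36.45
tool_pos: [0.5027, -0.1094, 0.0639]
tool_rot: [152.2, -0.0, 2.4]
force: [0.2, -3.7, 2.0]
grip_width: 0.0355
grasp_force: 5.0
```

Run:
```python
from h import *
c=cam('wrist'); print(heldstripe(c)); save(c,'h3.png',(170,170,340,300),3)
```

```text
[(208, 282, 282), (212,), (216,), (220, 282, 284), (226, 283, 283), (230,)]
```

View pics/h3.png

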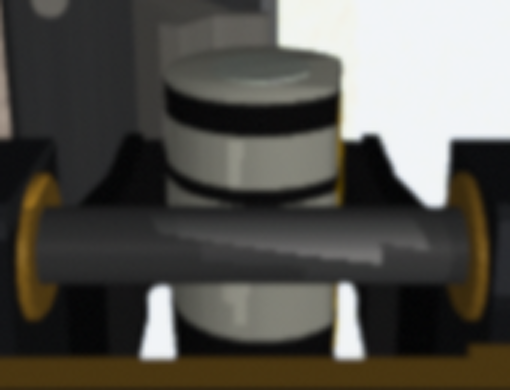

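The crop shows only a thin yellow line at the barrel's right edge (x≈342), while the width reads 35.5 mm. The two disagree, so I'll release and view the eyepiece freely from the right.

>>> drive_tool:
  angular:
    - [0,0,0]
    - [0,0,0]
    - [0,0,0]
    - [0.127,0,0]
    - [0.127,0,0]
    - [0.127,0,0]
    - [0.111,0,0]
    - [0,0,0]
    - [0,0,0]
    - [0,0,0]
    - [0,0,0]
    - [0,0,0]
    - [0,0,0]
    - [0,0,0]
    - [0,0,0]
    - [0,0,0]
  delta_pos:
    - [0,0,0]
    - [0,0,0]
    - [0,0,0]
    - [0,0.05,0]
    - [0,0.05,0]
    - [0,0,0]
    - [0,0,0]
    - [0,0,0]
    - [0,0,0]
    - [0,0,-3]
    - [0,0,-4]
    - [0,1,-4]
    - [-2,4,-1]
    - [-2,4,0]
    - [-2,4,0]
    - [0,0,0]
  gripper: [4.6,4.6,4.6,4.6,4.6,4.6,4.6,4.6,4.6,4.6,4.6,4.6,4.6,4.6,4.6,4.6]

```text
time_s: 38.1
tool_pos: [0.446, -0.2466, 0.1829]
tool_rot: [-179.8, 0.0, 2.1]
force: [0.1, -0.5, 0.0]
grip_width: 0.046
grasp_force: 0.0
```

```bash
cat >> h.py <<'E'
def yel(c,q,w):
    hsv=cv2.cvtColor(np.array(c['pixels']),cv2.COLOR_RGB2HSV); y=cv2.inRange(hsv,(18,110,60),(36,255,255))>0
    m=np.zeros_like(y); x0,y0=map(int,q); m[y0-w:y0+w,x0-w:x0+w]=y[y0-w:y0+w,x0-w:x0+w]; return m
def flatfit(views,ax,yaw,hw=.0067,L=.030,free=.004):
    """views: (cam,mask) ; best angle with small shifts of the axis point allowed"""
    a=np.radians(yaw); Rm=np.array([[np.cos(a),-np.sin(a),0],[np.sin(a),np.cos(a),0],[0,0,1]])
    def f(p):
        t=np.radians(p[0]); n=np.array([0,np.sin(t),np.cos(t)]); u=np.array([0,np.cos(t),-np.sin(t)])
        q=np.array([[s*L,0,0]+.015*n+k*hw*u for s,k in ((-1,-1),(-1,1),(1,1),(1,-1))])@Rm.T+np.array(ax)+[p[1],p[2],0]
        l=0
        for c,m in views:
            im=np.zeros((384*4,512*4),np.uint8); cv2.fillConvexPoly(im,(proj(c,q)*64+24).round().astype(np.int32),255,shift=4)
            im=cv2.resize(im,(512,384),interpolation=cv2.INTER_AREA)/255.
            l+=1-np.minimum(im,m).sum()/np.maximum(im,m).sum()
        return l+ (p[1]**2+p[2]**2)/free**2*.1
    b=None
    for t in range(-100,101,10):
        r=minimize(f,[t,0,0],method='Nelder-Mead',options=dict(initial_simplex=[[t,0,0],[t+8,0,0],[t,.003,0],[t,0,.003]],maxiter=120,xatol=1e-3))
        if b is None or r.fun<b.fun: b=r
    return b.x.round(4).tolist(),round(b.fun,3)
E
python3 - <<'E'
from h import *
o=telemetry.get_obs(); print(o['tool_pos'],o['tool_rot'])
c=cam('wrist'); S=cam('side'); T=cam('top'); p=np.array([.503,-.1115,.065])
vs={}
for n,cc,w in (('w',c,45),('s',S,14),('t',T,14)):
    m=yel(cc,proj(cc,p)[0],w); print(n,m.sum(),proj(cc,p)[0].round(1)); 
    if m.sum()>5: vs[n]=(cc,m); print(flatfit([(cc,m)],p,2.4))
q=proj(c,p)[0].astype(int); save(c,'v1.png',(q[0]-60,q[1]-50,q[0]+60,q[1]+50),5)
if len(vs)>1: print(flatfit([vs['w'],vs['s']],p,2.4))
E
```

```text
[ 0.44600833 -0.24658113  0.18289175] [-1.79781456e+02  4.27257172e-02  2.11475911e+00]
w 668 [112.9 126.3]
([-68.9971, -0.0003, 0.0014], np.float64(0.197))
s 79 [290.1 214.8]
([-61.5133, -0.0, 0.0008], np.float64(0.316))
t 2 [306.6 206. ]
([-67.4432, -0.0003, 0.0013], np.float64(0.559))
```

View pics/v1.png

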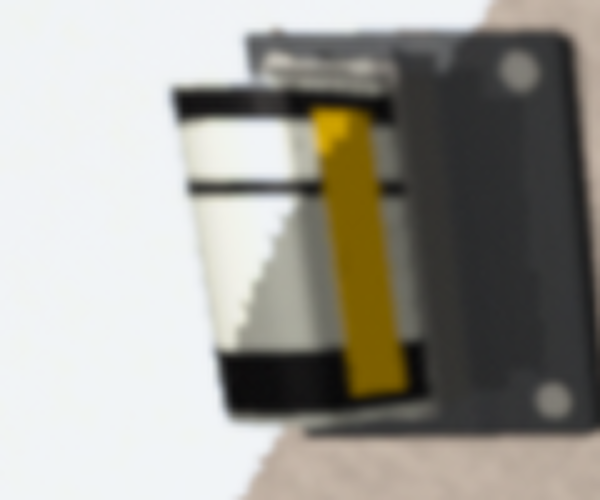

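The crop shows the free eyepiece with its stripe at x 310–405; the fit puts the flat 67° right of up. I'll grip at −23° tilt, allowing 1.5 mm for the flat.

Run:
```python
from h import *
W=np.array([.503,-.1105,.065]); t=-23
g=W+toolR(VY,t).apply([0,-.0015,0])
plan([([.503,-.1105,.16],VY,0,4,4.6),([.503,-.1105,.065],VY,0,5,4.6),(g,VY,t,3,4.6)])
```

```text
12 {"angular": [[-0.002, 0, 0.001], [-0.002, 0, 0.001], [-0.001, 0, 0.001], [-0.002, 0, 0.001], [0, 0, 0], [0, 0, 0], [0, 0, 0], [0, 0, 0], [0, 0, 0], [-0.134, 0, 0], [-0.134, 0, 0], [-0.134, 0, 0]], "delta_pos": [[1.49, -3.17, 0.58], [1.48, -3.18, 0.58], [1.48, -3.17, 0.57], [1.48, -3.18, 0.57], [0, 0, 1.9], [0, 0, 1.9], [0, 0, 1.9], [0, 0, 1.9], [0, 0, 1.9], [0, -0.05, 0.02], [0, -0.04, 0.01], [0, -0.05, 0.01]], "gripper": [4.6, 4.6, 4.6, 4.6, 4.6, 4.6, 4.6, 4.6, 4.6, 4.6, 4.6, 4.6]}
```

>>> drive_tool:
  angular:
    - [-0.006,0,0.005]
    - [0,0,0]
    - [0,0,0]
    - [0,0,0]
    - [0,0,0]
    - [0,0,0]
    - [0,0,0]
    - [0,0,0]
    - [0,0,0]
    - [0,0,0]
    - [0,0,0]
    - [0,0,0]
    - [-0.134,0,0]
    - [-0.134,0,0]
    - [-0.134,0,0]
    - [0,0,0]
    - [0,0,0]
    - [0,0,0]
  delta_pos:
    - [1.5,-3.2,0.6]
    - [1.5,-3.2,0.6]
    - [1.5,-3.2,0.5]
    - [1.4,-3.1,0.6]
    - [0,0,0]
    - [0,0,0]
    - [0,0,0]
    - [0,0,1.9]
    - [0,0,1.9]
    - [0,0,1.9]
    - [0,0,1.9]
    - [0,0,1.9]
    - [0,-0.05,0]
    - [0,-0.05,0]
    - [0,-0.05,0]
    - [0,0,0]
    - [0,0,0]
    - [0,0,0]
  gripper: [4.6,4.6,4.6,4.6,4.6,4.6,4.6,4.6,4.6,4.6,4.6,4.6,4.6,4.6,4.6,4.6,4.6,4.6]

```text
time_s: 40.05
tool_pos: [0.5023, -0.1135, 0.0656]
tool_rot: [157.1, -0.1, 2.0]
force: [-0.8, -0.1, -0.1]
grip_width: 0.046
grasp_force: 0.0
```

>>> drive_tool:
  angular:
    - [0,0,0]
    - [0,0,0]
    - [0,0,0]
    - [0,0,0]
    - [0,0,0]
    - [0,0,0]
    - [0,0,0]
    - [0,0,0]
  delta_pos:
    - [0,0,0]
    - [0,0,0]
    - [0,0,0]
    - [0,0,0]
    - [0,0,0]
    - [0,0,0]
    - [0,0,0]
    - [0,0,0]
  gripper: [4.6,4.6,2.5,2.5,2.5,2.5,2.5,2.5]
  squeeze: 20

```text
time_s: 40.85
tool_pos: [0.5023, -0.1102, 0.0644]
tool_rot: [157.2, -0.0, 2.2]
force: [0.1, 5.3, -6.8]
grip_width: 0.0341
grasp_force: 20.0
```

>>> drive_tool:
  angular:
    - [0,0,0]
    - [0,0,0]
    - [-0.07,0,0]
    - [0,0,0]
    - [0,0,0]
    - [0,0,0]
    - [0,0,0]
    - [0,0,0]
    - [0,0,0]
    - [0,0,0]
    - [0,0,0]
    - [0,0,0]
    - [0,0,0]
  delta_pos:
    - [0,0,0]
    - [0,0,0]
    - [0,-0.15,0.1]
    - [0,0,0]
    - [0,0,0]
    - [0,0,0]
    - [0,0,0]
    - [0,0,0]
    - [0,0,0]
    - [0,0,0]
    - [0,0,0]
    - [0,0,0]
    - [0,0,0]
  gripper: [4.6,4.6,4.6,4.6,4.6,4.6,4.6,2.5,2.5,2.5,2.5,2.5,2.5]
  squeeze: 20

```text
time_s: 42.15
tool_pos: [0.5024, -0.1101, 0.0633]
tool_rot: [153.1, -0.0, 2.2]
force: [0.9, 4.6, -4.1]
grip_width: 0.0341
grasp_force: 20.0
```

Run:
```python
from h import *
print(heldstripe(cam('wrist')))
```

```text
[(208,), (212,), (216,), (220, 283, 283), (226,), (230,)]
```

>>> drive_tool:
  angular:
    - [0,0,0]
    - [0,0,0]
    - [0.035,0,0]
    - [0,0,0]
    - [0,0,0]
    - [0,0,0]
    - [0,0,0]
    - [0,0,0]
    - [0,0,0]
    - [0,0,0]
    - [0,0,0]
    - [0,0,0]
  delta_pos:
    - [0,0,0]
    - [0,0,0]
    - [0,-0.1,0]
    - [0,0,0]
    - [0,0,0]
    - [0,0,0]
    - [0,0,0]
    - [0,0,0]
    - [0,0,0]
    - [0,0,0]
    - [0,0,0]
    - [0,0,0]
  gripper: [4.6,4.6,4.6,4.6,4.6,4.6,2.5,2.5,2.5,2.5,2.5,2.5]
  squeeze: 30

```text
time_s: 43.4
tool_pos: [0.5024, -0.1102, 0.0634]
tool_rot: [155.0, -0.0, 2.1]
force: [-0.9, 0.4, 2.2]
grip_width: 0.0336
grasp_force: 30.0
```

Run:
```python
from h import *
plan([([.5025,-.109,.0655],VY,0,4,2.5)])
```

```text
4 {"angular": [[0.109, 0, -0.001], [0.109, 0, -0.001], [0.109, 0, -0.002], [0.109, 0, -0.001]], "delta_pos": [[0, -0.01, -0.06], [0.01, -0.01, -0.06], [0, -0.02, -0.06], [0, -0.02, -0.06]], "gripper": [2.5, 2.5, 2.5, 2.5]}
```

>>> drive_tool:
  angular:
    - [0.109,0,0]
    - [0.109,0,0]
    - [0.109,0,0]
    - [0.109,0,-0.005]
    - [0,0,0]
    - [0,0,0]
    - [0,0,0]
    - [0,0,0]
    - [0,0,0]
    - [0,0,0]
    - [0,0,0]
    - [0,0,0]
    - [0,0,0]
    - [0,0,0]
    - [0,0,0]
    - [0,0,0]
    - [0,0,0]
  delta_pos:
    - [0,0,-0.05]
    - [0,0,-0.05]
    - [0,0,-0.05]
    - [0,0,-0.05]
    - [0,0,0]
    - [0,0,0]
    - [0,0,0]
    - [0,0,0]
    - [0,0,0]
    - [0,0,0]
    - [0,0,0]
    - [0,0,0]
    - [0,0,0]
    - [0,0,0]
    - [0,0,0]
    - [0,0,0]
    - [0,0,0]
  gripper: [2.5,2.5,2.5,2.5,2.5,2.5,2.5,2.5,2.5,4.4,4.4,4.4,2.5,2.5,2.5,2.5,2.5]
  squeeze: 12

```text
time_s: 45.1
tool_pos: [0.5025, -0.1096, 0.0652]
tool_rot: [-180.0, -0.0, 2.4]
force: [0.7, -0.4, 0.3]
grip_width: 0.0326
grasp_force: 12.0
```

Run:
```python
from h import *
print(telemetry.get_obs()['qpos'].round(1), rk(-.025,-.031,.04))
g=rk(-.025,-.031,.14)
p,r=np.array([.5025,-.1095,.155]),toolR(2.4)
plan([(np.array([.5025,-.1095,.155])*.5+g*.5,90,0,10,2.5),(g,RY+180,0,11,2.5)],p,r)
```

```text
[-37.1  15.4  52.2 114.7 -14.6  56.5 -65.3] [0.56200047 0.104725   0.04      ]
21 {"angular": [[0, 0, -0.153], [0, 0, -0.153], [0, 0, -0.153], [0, 0, -0.153], [0, 0, -0.152], [0, 0, -0.153], [0, 0, -0.153], [0, 0, -0.153], [0, 0, -0.153], [0, 0, -0.153], [0, 0, -0.137], [0, 0, -0.137], [0, 0, -0.136], [0, 0, -0.137], [0, 0, -0.137], [0, 0, -0.137], [0, 0, -0.136], [0, 0, -0.137], [0, 0, -0.137], [0, 0, -0.137], [0, 0, -0.136]], "delta_pos": [[0.34, -1.06, 0.07], [0.5, -0.99, 0.08], [0.65, -0.91, 0.07], [0.77, -0.79, 0.08], [0.89, -0.67, 0.07], [0.98, -0.53, 0.08], [1.05, -0.37, 0.07], [1.09, -0.21, 0.08], [1.11, -0.04, 0.07], [1.1, 0.13, 0.08], [0.97, 0.27, 0.07], [0.93, 0.4, 0.07], [0.87, 0.53, 0.06], [0.78, 0.63, 0.07], [0.69, 0.74, 0.07], [0.59, 0.83, 0.07], [0.46, 0.89, 0.07], [0.34, 0.96, 0.07], [0.21, 0.99, 0.06], [0.07, 1.0, 0.07], [-0.07, 1.01, 0.07]], "gripper": [2.5, 2.5, 2.5, 2.5, 2.5, 2.5, 2.5, 2.5, 2.5, 2.5, 2.5, 2.5, 2.5, 2.5, 2.5, 2.5, 2.5, 2.5, 2.5, 2.5, 2.5]}
```

>>> drive_tool:
  angular:
    - [0,0,0]
    - [0,0,0]
    - [0,0,-0.144]
    - [0,0,-0.144]
    - [0,0,-0.144]
    - [0,0,-0.144]
    - [0,0,-0.144]
    - [0,0,-0.144]
    - [0,0,-0.144]
    - [0,0,-0.144]
    - [0,0,-0.144]
    - [0,0,-0.144]
    - [0,0,-0.144]
    - [0,0,-0.144]
    - [0,0,-0.144]
    - [0,0,-0.144]
    - [0,0,-0.144]
    - [0,0,-0.144]
    - [0,0,-0.144]
    - [0,0,-0.144]
  delta_pos:
    - [0,0,-3]
    - [0,0,-3]
    - [0,0,-3]
    - [0,0,0]
    - [0,0,0]
    - [0,0,0]
    - [0,0,0]
    - [0,0,0]
    - [0,0,0]
    - [0,0,0]
    - [0,0,0]
    - [0,0,0]
    - [0,0,0]
    - [0,0,0]
    - [0,0,0]
    - [0,0,0]
    - [0,0,0]
    - [0,0,0]
    - [0,0,0]
    - [0,0,0]
  gripper: [2.5,2.5,2.5,2.5,2.5,2.5,2.5,2.5,2.5,2.5,2.5,2.5,2.5,2.5,2.5,2.5,2.5,2.5,2.5,2.5]

```text
time_s: 47.1
tool_pos: [0.502, -0.1097, 0.1549]
tool_rot: [180.0, -0.0, 151.2]
force: [0.7, -0.9, -1.1]
grip_width: 0.0329
grasp_force: 12.0
```

Run:
```python
from h import *
c=cam('top');c=cam('top');o=telemetry.get_obs();print(o['qpos'].round(1),o['tool_pos'],o['tool_rot'],o['grip_width'])
g=rk(-.025,-.031,.14)
plan([(g,RY+180,0,6,2.5),([g[0],g[1],.04],RY+180,0,9,2.5)])
```

```text
[-31.    5.6  42.9 109.6  -4.2  66.3  74.4] [ 0.50205476 -0.10966887  0.15492774] [ 1.79969197e+02 -1.15011943e-02  1.50934680e+02] 0.03294332141520472
15 {"angular": [[0, 0, -0.073], [0, 0, -0.074], [0, 0, -0.073], [0, 0, -0.074], [0, 0, -0.073], [0.001, 0, -0.074], [0, 0, 0], [0, 0, 0], [0, 0, 0], [0, 0, 0], [0, 0, 0], [0, 0, 0], [0, 0, 0], [0, 0, 0], [0, 0, 0]], "delta_pos": [[0.86, 3.61, 0.25], [0.6, 3.66, 0.25], [0.32, 3.7, 0.25], [0.06, 3.71, 0.25], [-0.22, 3.7, 0.25], [-0.49, 3.68, 0.26], [0, 0, 1.11], [0, 0, 1.11], [0, 0, 1.11], [0, 0, 1.11], [0, 0, 1.11], [0, 0, 1.11], [0, 0, 1.11], [0, 0, 1.11], [0, 0, 1.12]], "gripper": [2.5, 2.5, 2.5, 2.5, 2.5, 2.5, 2.5, 2.5, 2.5, 2.5, 2.5, 2.5, 2.5, 2.5, 2.5]}
```

>>> drive_tool:
  angular:
    - [0,0,-0.073]
    - [0,0,-0.074]
    - [0,0,-0.073]
    - [0,0,-0.074]
    - [0,0,-0.073]
    - [0,0,-0.074]
    - [0,0,0]
    - [0,0,0]
    - [0,0,0]
    - [0,0,0]
    - [0,0,0]
    - [0,0,0]
    - [0,0,0]
    - [0,0,0]
    - [0,0,0]
    - [0,0,0]
    - [0,0,0]
    - [0,0,0]
  delta_pos:
    - [0.9,3.6,0.25]
    - [0.6,3.7,0.25]
    - [0.3,3.7,0.25]
    - [0.1,3.7,0.25]
    - [-0.2,3.7,0.25]
    - [-0.5,3.7,0.25]
    - [0,0.1,0]
    - [0,0,0]
    - [0,0,0]
    - [0,0,1.5]
    - [0,0,1.5]
    - [0,0,1.5]
    - [0,0,1.5]
    - [0,0,1.5]
    - [0,0,1.2]
    - [0,0,0.7]
    - [0,0,0.5]
    - [0,0,0]
  gripper: [2.5,2.5,2.5,2.5,2.5,2.5,2.5,2.5,2.5,2.5,2.5,2.5,2.5,2.5,2.5,2.5,2.5,2.5]

```text
time_s: 49.0
tool_pos: [0.5621, 0.1063, 0.0411]
tool_rot: [180.0, 0.0, 176.2]
force: [-0.3, -0.6, -0.4]
grip_width: 0.033
grasp_force: 12.0
```

>>> drive_tool:
  angular:
    - [0,0,0]
    - [0,0,0]
    - [0,0,0]
    - [0,0,0]
    - [0,0,0]
    - [0,0,0]
    - [0,0,0]
    - [0,0,0]
    - [0,0,0]
    - [0,0,0]
    - [0,0,0]
    - [0,0,0]
  delta_pos:
    - [0,0,0.15]
    - [0,0,0]
    - [0,0,0]
    - [0,0,0]
    - [0,0,0]
    - [0,0,0]
    - [0,0,0]
    - [0,0,0]
    - [0,0,0]
    - [0,0,0]
    - [0,0,0]
    - [0,0,0]
  gripper: [2.5,2.5,2.5,4.2,4.2,4.2,4.2,2.5,2.5,2.5,2.5,2.5]
  squeeze: 8

```text
time_s: 50.2
tool_pos: [0.5619, 0.1057, 0.0398]
tool_rot: [-180.0, 0.0, 176.2]
force: [-0.4, -2.1, 0.9]
grip_width: 0.0334
grasp_force: 8.0
```

```bash
sed -i 's/^RK=.*/RK=[.589,.136]; RY=-3.8/' h.py
python3 - <<'E'
from h import *
p,r=np.array([.562,.106,.14]),toolR(176.2)
plan([([.53,-.05,.18],130,0,6,4.6),([.50,-.35,.19],38,0,11,4.6)],p,r)
p,r=np.array([.50,-.35,.19]),toolR(38)
plan([([.46,-.387,.19],1.5,0,5,4.6)],p,r)
E
```

```text
17 {"angular": [[0, 0, 0.134], [0, 0, 0.135], [0, 0, 0.134], [0, 0, 0.135], [0, 0, 0.134], [0, 0, 0.134], [0, 0, 0.146], [0, 0, 0.146], [0, 0, 0.146], [0, 0, 0.146], [0, 0, 0.146], [0, 0, 0.146], [0, 0, 0.146], [0, 0, 0.146], [0, 0, 0.146], [0, 0, 0.146], [0, 0, 0.146]], "delta_pos": [[0.36, -2.63, -0.67], [0.01, -2.65, -0.66], [-0.36, -2.63, -0.67], [-0.7, -2.56, -0.67], [-1.04, -2.45, -0.66], [-1.35, -2.28, -0.67], [-1.91, -1.96, -0.09], [-2.18, -1.67, -0.09], [-2.4, -1.32, -0.09], [-2.56, -0.97, -0.09], [-2.68, -0.58, -0.09], [-2.74, -0.19, -0.1], [-2.73, 0.22, -0.09], [-2.67, 0.6, -0.09], [-2.56, 1.0, -0.09], [-2.38, 1.35, -0.09], [-2.17, 1.68, -0.09]], "gripper": [4.6, 4.6, 4.6, 4.6, 4.6, 4.6, 4.6, 4.6, 4.6, 4.6, 4.6, 4.6, 4.6, 4.6, 4.6, 4.6, 4.6]}
5 {"angular": [[0, 0, 0.127], [0, 0, 0.128], [0, 0, 0.127], [0, 0, 0.128], [0, 0, 0.127]], "delta_pos": [[-1.09, 0.09, 0], [-1.06, 0.23, 0], [-1.03, 0.36, 0], [-0.97, 0.49, 0], [-0.91, 0.61, 0]], "gripper": [4.6, 4.6, 4.6, 4.6, 4.6]}
```

>>> drive_tool:
  angular:
    - [0,0,0]
    - [0,0,0]
    - [0,0,0]
    - [0,0,0]
    - [0,0,0]
    - [0,0,0]
  delta_pos:
    - [0,0,0]
    - [0,0,0]
    - [0,0,0]
    - [0,0,-3]
    - [0,0,-3.5]
    - [0,0,-3.5]
  gripper: [4.4,4.4,4.4,4.4,4.4,4.4]

```text
time_s: 50.8
tool_pos: [0.5615, 0.1069, 0.1407]
tool_rot: [180.0, -0.0, 176.2]
force: [0.7, 0.6, -0.4]
grip_width: 0.0441
grasp_force: 0.0
```

>>> drive_tool:
  angular:
    - [0,0,0.134]
    - [0,0,0.134]
    - [0,0,0.134]
    - [0,0,0.134]
    - [0,0,0.134]
    - [0,0,0.134]
    - [0,0,0.146]
    - [0,0,0.146]
    - [0,0,0.146]
    - [0,0,0.146]
    - [0,0,0.146]
    - [0,0,0.146]
    - [0,0,0.146]
    - [0,0,0.146]
    - [0,0,0.146]
    - [0,0,0.146]
    - [0,0,0.146]
  delta_pos:
    - [0.4,-2.6,-0.7]
    - [0,-2.6,-0.7]
    - [-0.4,-2.6,-0.7]
    - [-0.7,-2.6,-0.7]
    - [-1.0,-2.4,-0.7]
    - [-1.4,-2.3,-0.7]
    - [-1.9,-2.0,0]
    - [-2.2,-1.7,0]
    - [-2.4,-1.3,0]
    - [-2.6,-1.0,0]
    - [-2.7,-0.6,0]
    - [-2.7,-0.2,0]
    - [-2.7,0.2,0]
    - [-2.7,0.6,0]
    - [-2.6,1.0,0]
    - [-2.4,1.3,0]
    - [-2.2,1.7,0]
  gripper: [4.4,4.4,4.4,4.6,4.6,4.6,4.6,4.6,4.6,4.6,4.6,4.6,4.6,4.6,4.6,4.6,4.6]

```text
time_s: 52.5
tool_pos: [0.4994, -0.3506, 0.1815]
tool_rot: [180.0, -0.1, 37.8]
force: [0.3, 0.2, -0.2]
grip_width: 0.046
grasp_force: 0.0
```

>>> drive_tool:
  angular:
    - [0,0,0.127]
    - [0,0,0.127]
    - [0,0,0.127]
    - [0,0,0.127]
    - [0,0,0.127]
    - [0,0,0]
    - [0,0,0]
    - [0,0,0]
  delta_pos:
    - [-1.1,0.1,0]
    - [-1.1,0.2,0]
    - [-1.0,0.4,0]
    - [-1.0,0.5,0]
    - [-0.9,0.6,0]
    - [0,0,0]
    - [0,0,0]
    - [0,0,0]
  gripper: [4.6,4.6,4.6,4.6,4.6,4.6,4.6,4.6]

```text
time_s: 53.3
tool_pos: [0.4598, -0.3868, 0.1814]
tool_rot: [-179.9, -0.1, 1.9]
force: [0.2, 0.3, 0.2]
grip_width: 0.0458
grasp_force: 0.0
```

Run:
```python
from h import *
o=telemetry.get_obs();print(o['qpos'].round(1),o['tool_pos'],o['tool_rot'])
c=cam('wrist');S=cam('side')
for d in models.search_frame(c,'eyepiece1'): print(round(d['p'],2),np.round(d['centre'],0),np.round(back(c,d['centre'],.036)[0],4))
p=np.array([.531,-.387,.036])
print(yel(c,proj(c,p)[0],35).sum(),yel(S,proj(S,p)[0],12).sum(), yel(cam('top'),proj(cam('top'),p)[0],10).sum())
plan([([.531,-.387,.10],1.5,0,4,4.6),([.531,-.387,.033],1.5,0,4,4.6)])
```

```text
[-14.8  26.3  67.8  96.5 -25.3  74.5 -30.1] [ 0.45982703 -0.38683702  0.18142318] [-1.79941534e+02 -6.28439808e-02  1.93785336e+00]
0.98 [256. 115.] [ 0.5332 -0.388   0.036 ]
0 0 0
8 {"angular": [[0, 0, 0.001], [0, 0, 0.002], [0, -0.001, 0.001], [-0.001, 0, 0.001], [0, 0, 0], [0, 0, 0], [0, 0, 0], [0, 0, 0]], "delta_pos": [[1.79, 0.05, 2.04], [1.79, 0.05, 2.04], [1.8, 0.04, 2.04], [1.79, 0.04, 2.03], [0, 0, 1.68], [0, 0, 1.67], [0, 0, 1.68], [0, 0, 1.67]], "gripper": [4.6, 4.6, 4.6, 4.6, 4.6, 4.6, 4.6, 4.6]}
```

>>> drive_tool:
  angular:
    - [0,0,0]
    - [0,0,0]
    - [0,0,0]
    - [0,0,0]
    - [0,0,0]
    - [0,0,0]
    - [0,0,0]
    - [0,0,0]
    - [0,0,0]
    - [0,0,0]
    - [0,0,0]
    - [0,0,0]
    - [0,0,0]
    - [0,0,0]
    - [0,0,0]
    - [0,0,0]
    - [0,0,0]
  delta_pos:
    - [1.8,0,2.0]
    - [1.8,0.1,2.0]
    - [1.8,0,2.0]
    - [1.8,0.1,2.1]
    - [0,0,0]
    - [0,0,1.7]
    - [0,0,1.7]
    - [0,0,1.7]
    - [0,0,1.5]
    - [0,0,0]
    - [0,0,0]
    - [0,0,0]
    - [0,0,0]
    - [0,0,0]
    - [0,0,0]
    - [0,0,0]
    - [0,0,0]
  gripper: [4.6,4.6,4.6,4.6,4.6,4.6,4.6,4.6,4.6,4.6,4.6,4.6,2.5,2.5,2.5,2.5,2.5]
  squeeze: 12

```text
time_s: 55.25
tool_pos: [0.5314, -0.3859, 0.0351]
tool_rot: [-179.8, -0.1, 1.8]
force: [-2.1, 5.1, 6.1]
grip_width: 0.0347
grasp_force: 12.0
```

Run:
```python
from h import *
o=telemetry.get_obs();print(o['qpos'].round(1),o['tool_pos'],o['tool_rot'])
p=o['tool_pos'].copy(); p[2]+=.11
plan([(p,1.5,0,3,2.5),([.503,-.1105,.15],2.4,0,8,2.5)])
```

```text
[ -6.8  40.7  56.4  95.3 -37.1  64.8 -28.3] [ 0.53139588 -0.38585442  0.03510059] [-1.79797655e+02 -5.22717411e-02  1.78661057e+00]
11 {"angular": [[-0.001, 0, 0.002], [-0.001, -0.001, 0.001], [-0.002, 0, 0.002], [0, 0, -0.002], [0, 0, -0.002], [0, 0, -0.002], [0, 0, -0.002], [0, 0, -0.002], [0, 0, -0.002], [0, 0, -0.002], [0, 0, -0.002]], "delta_pos": [[0, -0.01, -3.67], [0.01, -0.01, -3.66], [0, -0.01, -3.67], [-0.27, -3.45, -0.06], [-0.25, -3.45, -0.07], [-0.25, -3.45, -0.06], [-0.25, -3.45, -0.06], [-0.24, -3.45, -0.06], [-0.23, -3.46, -0.07], [-0.22, -3.45, -0.06], [-0.22, -3.45, -0.06]], "gripper": [2.5, 2.5, 2.5, 2.5, 2.5, 2.5, 2.5, 2.5, 2.5, 2.5, 2.5]}
```

>>> drive_tool:
  angular:
    - [0,0,0]
    - [0,0,0]
    - [0,0,0]
    - [0,0,0]
    - [0,0,0]
    - [0,0,0]
    - [0,0,0]
    - [0,0,0]
    - [0,0,0]
    - [0,0,0]
    - [0,0,0]
    - [0,0,0]
    - [0,0,0]
    - [0,0,0]
  delta_pos:
    - [0,0,-3.7]
    - [0,0,-3.7]
    - [0,0,-3.7]
    - [-0.25,-3.45,0]
    - [-0.25,-3.45,0]
    - [-0.25,-3.45,0]
    - [-0.25,-3.45,0]
    - [-0.25,-3.45,0]
    - [-0.25,-3.45,0]
    - [-0.25,-3.45,0]
    - [-0.25,-3.45,0]
    - [0,0,0]
    - [0,0,0]
    - [0,0,0]
  gripper: [2.5,2.5,2.5,2.5,2.5,2.5,2.5,2.5,2.5,2.5,2.5,2.5,2.5,2.5]

```text
time_s: 56.65
tool_pos: [0.5026, -0.1138, 0.1459]
tool_rot: [180.0, -0.1, 1.6]
force: [0.5, 0.1, 0.0]
grip_width: 0.0345
grasp_force: 12.0
```

Run:
```python
from h import *
o=telemetry.get_obs();print(o['qpos'].round(1),o['tool_pos'],o['tool_rot'],o['grip_width'],heldstripe(cam('wrist')))
plan([([.503,-.1105,.12],2.4,0,2,2.5),([.503,-.1105,.0635],2.4,0,5,2.5)])
```

```text
[-52.7  11.2  69.1 110.5 -11.4  65.8 -67.6] [ 0.50258908 -0.11377948  0.14588845] [ 1.79978968e+02 -7.82667891e-02  1.62474060e+00] 0.0345380259612737 [(208,), (212,), (216,), (220,), (226,), (230,)]
7 {"angular": [[0, -0.001, -0.007], [0.001, 0, -0.007], [0, 0, 0], [0, 0, 0], [0, 0, 0], [0, 0, 0], [0, 0, 0]], "delta_pos": [[0.03, -0.18, 1.29], [0.03, -0.18, 1.3], [0, 0, 1.13], [0, 0, 1.13], [0, 0, 1.13], [0, 0, 1.13], [0, 0, 1.13]], "gripper": [2.5, 2.5, 2.5, 2.5, 2.5, 2.5, 2.5]}
```

>>> drive_tool:
  angular:
    - [0,0,-0.014]
    - [0,0,0]
    - [0,0,0]
    - [0,0,0]
    - [0,0,0]
    - [0,0,0]
    - [0,0,0]
    - [0,0,0]
    - [0,0,0]
    - [0,0,0]
    - [0,0,0]
    - [-0.087,0,0]
    - [-0.087,0,0]
    - [0,0,0]
    - [0,0,0]
    - [0,0,0]
    - [0,0,0]
  delta_pos:
    - [0,-0.2,1.3]
    - [0,-0.15,1.3]
    - [0,0,0]
    - [0,0,1.1]
    - [0,0,1.1]
    - [0,0,1.1]
    - [0,0,1.1]
    - [0,0,1.2]
    - [0,0,0]
    - [0,0,0]
    - [0,0,0]
    - [0,0.08,0]
    - [0,0.07,0]
    - [0,0,0]
    - [0,0,0]
    - [0,0,0]
    - [0,0,0]
  gripper: [2.5,2.5,2.5,2.5,2.5,2.5,2.5,2.5,2.5,4.4,4.4,4.4,4.4,4.4,4.4,4.4,4.4]

```text
time_s: 58.4
tool_pos: [0.5025, -0.111, 0.0639]
tool_rot: [170.1, -0.1, 2.4]
force: [-1.0, -0.0, -0.4]
grip_width: 0.0438
grasp_force: 0.0
```

>>> drive_tool:
  angular:
    - [0,0,0]
    - [0,0,0]
    - [0,0,0]
    - [0,0,0]
    - [0,0,0]
    - [0,0,0]
  delta_pos:
    - [0,0,0]
    - [0,0,0]
    - [0,0,0]
    - [0,0,0]
    - [0,0,0]
    - [0,0,0]
  gripper: [4.4,2.5,2.5,2.5,2.5,2.5]
  squeeze: 12

```text
time_s: 59.0
tool_pos: [0.5026, -0.1111, 0.0639]
tool_rot: [170.0, -0.0, 2.5]
force: [1.1, -3.7, 1.0]
grip_width: 0.0356
grasp_force: 12.0
```

>>> drive_tool:
  angular:
    - [0,0,0]
    - [0,0,0]
    - [0,0,0]
    - [0.122,0,0]
    - [0.122,0,0]
    - [0.122,0,0]
    - [0,0,0]
    - [0,0,0]
    - [0,0,0]
    - [0,0,0]
    - [0,0,0]
    - [0,0,0]
    - [0,0,0]
    - [0,0,0]
    - [0,0,0]
    - [0,0,0]
  delta_pos:
    - [0,0,0]
    - [0,0,0]
    - [0,0,0]
    - [0,-0.1,0]
    - [0,-0.1,0]
    - [0,-0.1,0]
    - [0,0,0]
    - [0,0,0]
    - [0,0,0]
    - [0,0,0]
    - [0,0,0]
    - [0,0,0]
    - [0,0,0]
    - [0,0,0]
    - [0,0,0]
    - [0,0,0]
  gripper: [4.4,4.4,4.4,4.4,4.4,4.4,4.4,4.4,4.4,4.4,4.4,2.5,2.5,2.5,2.5,2.5]

```text
time_s: 60.6
tool_pos: [0.5028, -0.1085, 0.0636]
tool_rot: [-169.1, -0.1, 2.5]
force: [0.1, -5.8, -1.2]
grip_width: 0.0345
grasp_force: 11.5
```

>>> drive_tool:
  angular:
    - [0,0,0]
    - [0,0,0]
    - [0,0,0]
    - [-0.095,0,0]
    - [-0.095,0,0]
    - [0,0,0]
    - [0,0,0]
    - [0,0,0]
    - [0,0,0]
    - [0,0,0]
    - [0,0,0]
    - [0,0,0]
    - [0,0,0]
    - [0,0,0]
  delta_pos:
    - [0,0,0]
    - [0,0,0]
    - [0,0,0]
    - [0,0,0]
    - [0,0,0]
    - [0,0,0]
    - [0,0,0]
    - [0,0,-3]
    - [0,0,-4]
    - [0,1,-4]
    - [-2,4,-1]
    - [-2,4,0]
    - [-2,4,0]
    - [0,0,0]
  gripper: [4.4,4.4,4.4,4.4,4.4,4.4,4.4,4.4,4.4,4.4,4.4,4.4,4.4,4.4]

```text
time_s: 62.0
tool_pos: [0.4442, -0.2462, 0.1836]
tool_rot: [-179.8, -0.0, 1.9]
force: [-0.7, -0.2, 0.5]
grip_width: 0.0437
grasp_force: 0.0
```

Run:
```python
from h import *
o=telemetry.get_obs(); print(o['qpos'].round(1),o['tool_pos'],o['tool_rot'])
c=cam('wrist'); S=cam('side'); T=cam('top'); p=np.array([.503,-.1105,.065])
for n,cc,w in (('w',c,45),('s',S,14),('t',T,14)):
    m=yel(cc,proj(cc,p)[0],w); print(n,m.sum(),proj(cc,p)[0].round(1)); 
    if m.sum()>8: print(flatfit([(cc,m)],p,2.4))
W=p
plan([([.503,-.1105,.16],VY,0,4,4.6),([.503,-.1105,.065],VY,0,5,4.6)])
```

```text
[-39.2   4.3  68.8 108.8  -4.5  69.7 -57. ] [ 0.44419324 -0.24623417  0.18358429] [-1.79804932e+02 -3.55965149e-02  1.87366665e+00]
w 0 [112.2 125.1]
s 0 [289.8 214.6]
t 0 [306.2 206. ]
9 {"angular": [[-0.001, 0, 0], [-0.001, 0, 0.001], [-0.002, 0, 0], [-0.001, -0.001, 0], [0, 0, 0], [0, 0, 0], [0, 0, 0], [0, 0, 0], [0, 0, 0]], "delta_pos": [[1.51, -3.16, 0.59], [1.51, -3.15, 0.59], [1.51, -3.16, 0.58], [1.51, -3.16, 0.58], [0, 0, 1.9], [0, 0, 1.9], [0, 0, 1.9], [0, 0, 1.9], [0.01, -0.01, 1.9]], "gripper": [4.6, 4.6, 4.6, 4.6, 4.6, 4.6, 4.6, 4.6, 4.6]}
```

>>> drive_tool:
  angular:
    - [0,0,0]
    - [0,0,0]
    - [0,0,0]
    - [0,0,0]
    - [0,0,0]
    - [0,0,0]
    - [0,0,0]
    - [0,0,0]
  delta_pos:
    - [0,-4,0]
    - [0,-4,0]
    - [0,-4,0]
    - [0,-4,0]
    - [0,-4,0]
    - [0,-4,0]
    - [0,-4,0]
    - [0,0,0]
  gripper: [4.6,4.6,4.6,4.6,4.6,4.6,4.6,4.6]

```text
time_s: 62.95
tool_pos: [0.4345, 0.0471, 0.1837]
tool_rot: [-179.8, 0.0, 3.2]
force: [-0.7, 0.4, -0.4]
grip_width: 0.0461
grasp_force: 0.0
```

Run:
```python
from h import *
o=telemetry.get_obs(); print(o['qpos'].round(1),o['tool_pos'],o['tool_rot'])
c=cam('wrist'); p=np.array([.503,-.1105,.065])
m=yel(c,proj(c,p)[0],45); print(m.sum(),proj(c,p)[0].round(1)); 
if m.sum()>8: print(flatfit([(c,m)],p,2.4)); print(flatfit([(c,m)],p,2.4,L=.027,free=.002))
# rack eyepieces from here
q1=rk(-.025,-.093,.04);q2=rk(-.025,-.031,.04)
for q in (q1,q2):
    m=yel(c,proj(c,q)[0],25) if 30<proj(c,q)[0][1]<350 else None; print(proj(c,q)[0].round(0), None if m is None else (m.sum(), flatfit([(c,m)],q,RY) if m.sum()>8 else ''))
g=np.array([.503,-.112,.065])
plan([([g[0],g[1],.16],VY,0,4,4.6),(g,VY,0,5,4.6)])
```

```text
[ -55.8  -10.1   42.7  117.     7.    70.6 -102.6] [0.43448018 0.04711213 0.18366294] [-1.79793447e+02  3.59373765e-02  3.22135592e+00]
0 [423.3 128.9]
[263.  62.] (np.int64(37), ([90.7557, 0.0, -0.0007], np.float64(0.686)))
[199.  53.] (np.int64(0), '')
9 {"angular": [[0, 0, 0.003], [-0.001, 0, 0.002], [0, 0, 0.003], [-0.001, 0.001, 0.003], [0, 0, 0], [0, 0, 0], [0, 0, 0], [0, 0, 0], [0, 0, 0]], "delta_pos": [[1.49, 3.98, 0.58], [1.51, 3.98, 0.59], [1.51, 3.97, 0.58], [1.53, 3.97, 0.59], [0, 0, 1.9], [0, 0, 1.9], [0, 0, 1.9], [0, 0, 1.9], [-0.01, 0, 1.9]], "gripper": [4.6, 4.6, 4.6, 4.6, 4.6, 4.6, 4.6, 4.6, 4.6]}
```

Run:
```python
from h import *
c=cam('wrist'); save(c,'v2.png',(150,20,500,190),2.25)
```

```text
(no output)
```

View pics/v2.png

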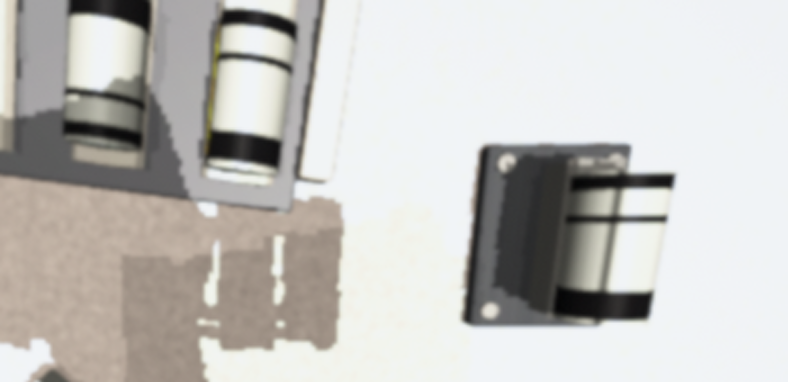

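The crop shows A (250,90) and B (105,70) lying in the rack, with a thin yellow line on A's left side. C in the V-block shows no stripe from either side, so its flat has rolled below 110°. I'll find which side from how the axis is displaced.

```bash
cat >> h.py <<'E'
def cyl(ax,yaw):
    a=np.radians(yaw); Rm=np.array([[np.cos(a),-np.sin(a),0],[np.sin(a),np.cos(a),0],[0,0,1]])
    t=np.linspace(0,2*np.pi,48,endpoint=False)
    return np.array([[s*.03,.018*np.sin(k),.018*np.cos(k)] for s in(-1,1) for k in t])@Rm.T+ax
def cylfit(c,m,ax,yaw,top=None):
    def f(p):
        im=np.zeros((384*4,512*4),np.uint8); h=cv2.convexHull((proj(c,cyl(np.array(ax)+[p[0],p[1],0],yaw))*64+24).round().astype(np.int32)); cv2.fillConvexPoly(im,h,255,shift=4)
        im=cv2.resize(im,(512,384),interpolation=cv2.INTER_AREA)/255.
        return 1-np.minimum(im,m).sum()/np.maximum(im,m).sum()
    r=minimize(f,[0,0],method='Nelder-Mead',options=dict(initial_simplex=[[0,0],[.005,0],[0,.005]]))
    return (r.x*1000).round(2),round(r.fun,3)
E
python3 - <<'E'
from h import *
c=cam('wrist'); 
def near(ds,q,r=20): return [d for d in ds if np.hypot(*(np.array(d['centre'])-q))<r]
ds=models.cut_out(c,'eyepiece1')
for nm,p,y in (('C',[.503,-.1105,.065],2.4),('A',rk(-.025,-.093,.04),RY),('B',rk(-.025,-.031,.04),RY)):
    for d in near(ds,proj(c,p)[0]): print(nm,round(d['p'],2),np.array(d['pixels']).sum(),cylfit(c,np.array(d['pixels']).astype(float),p,y))
E
```

```text
C 0.9 3095 (array([-1.23, -1.71]), np.float64(0.025))
A 0.91 2452 (array([-1.19, -0.9 ]), np.float64(0.097))
B 0.92 2736 (array([ 2.11, -1.7 ]), np.float64(0.06))
```

Run:
```python
from h import *
W=np.array([.503,-.1105,.065]); t=21
g=W+toolR(VY,t).apply([0,-.001,0])
plan([([.503,-.1105,.16],VY,0,4,4.6),([.503,-.1105,.065],VY,0,5,4.6),(g,VY,t,3,4.6)])
```

```text
12 {"angular": [[-0.001, 0, 0.001], [0, 0, 0], [-0.001, 0, 0.001], [0, 0, 0.001], [0, 0, 0], [0, 0, 0], [0, 0, 0], [0, 0, 0], [0, 0, 0], [0.122, 0, 0], [0.122, 0, 0], [0.122, 0, 0]], "delta_pos": [[1.51, 3.82, 0.59], [1.52, 3.83, 0.59], [1.52, 3.82, 0.59], [1.52, 3.82, 0.6], [0, 0, 1.9], [0, 0, 1.9], [0, 0, 1.9], [0, 0, 1.9], [0, 0, 1.9], [0, -0.03, -0.01], [0, -0.03, -0.01], [0, -0.04, -0.01]], "gripper": [4.6, 4.6, 4.6, 4.6, 4.6, 4.6, 4.6, 4.6, 4.6, 4.6, 4.6, 4.6]}
```

>>> drive_tool:
  angular:
    - [0,0,0]
    - [0,0,0]
    - [0,0,0]
    - [0,0,0]
    - [0,0,0]
    - [0,0,0]
    - [0,0,0]
    - [0,0,0]
    - [0,0,0]
    - [0,0,0]
    - [0,0,0]
    - [0,0,0]
    - [0,0,0]
    - [0.122,0,0]
    - [0.122,0,0]
    - [0.122,0,0]
    - [0,0,0]
    - [0,0,0]
    - [0,0,0]
    - [0,0,0]
  delta_pos:
    - [1.5,3.8,0.6]
    - [1.5,3.8,0.6]
    - [1.5,3.8,0.6]
    - [1.5,3.8,0.6]
    - [0,0,0]
    - [0,0,0]
    - [0,0,0]
    - [0,0,0]
    - [0,0,1.9]
    - [0,0,1.9]
    - [0,0,1.9]
    - [0,0,1.9]
    - [0,0,1.9]
    - [0,-0.03,0]
    - [0,-0.03,0]
    - [0,-0.04,0]
    - [0,0,0]
    - [0,0,0]
    - [0,0,0]
    - [0,0,0]
  gripper: [4.6,4.6,4.6,4.6,4.6,4.6,4.6,4.6,4.6,4.6,4.6,4.6,4.6,4.6,4.6,4.6,4.6,4.6,4.6,4.6]

```text
time_s: 65.15
tool_pos: [0.5028, -0.106, 0.0652]
tool_rot: [-158.9, -0.1, 2.8]
force: [-0.6, -0.1, -0.5]
grip_width: 0.0458
grasp_force: 0.4
```

>>> drive_tool:
  angular:
    - [0,0,0]
    - [0,0,0]
    - [0,0,0]
    - [0,0,0]
    - [0,0,0]
    - [0,0,0]
    - [0,0,0]
    - [0,0,0]
  delta_pos:
    - [0,0,0]
    - [0,0,0]
    - [0,0,0]
    - [0,0,0]
    - [0,0,0]
    - [0,0,0]
    - [0,0,0]
    - [0,0,0]
  gripper: [4.6,4.6,4.6,2.5,2.5,2.5,2.5,2.5]
  squeeze: 12

```text
time_s: 65.95
tool_pos: [0.5027, -0.1108, 0.0638]
tool_rot: [-159.2, -0.1, 2.4]
force: [1.8, -5.0, -6.0]
grip_width: 0.035
grasp_force: 12.0
```

>>> drive_tool:
  angular:
    - [0,0,0]
    - [0,0,0]
    - [0,0,0]
    - [0,0,0]
    - [0,0,0]
    - [0,0,0]
    - [0,0,0]
    - [0,0,0]
    - [0,0,0]
    - [0,0,0]
  delta_pos:
    - [0,0,0]
    - [0,0,0]
    - [0,0.15,-0.35]
    - [0,0,0]
    - [0,0,0]
    - [0,0,0]
    - [0,0,0]
    - [0,0,0]
    - [0,0,0]
    - [0,0,0]
  gripper: [4.4,4.4,4.4,4.4,4.4,2.5,2.5,2.5,2.5,2.5]
  squeeze: 15

```text
time_s: 66.95
tool_pos: [0.5026, -0.1111, 0.0674]
tool_rot: [-158.9, -0.0, 2.5]
force: [-0.3, -1.5, 0.0]
grip_width: 0.0343
grasp_force: 15.1
```

>>> drive_tool:
  angular:
    - [-0.11,0,0]
    - [-0.11,0,0]
    - [-0.11,0,0]
    - [-0.11,0,0]
    - [-0.11,0,0]
    - [-0.11,0,0]
    - [-0.11,0,0]
    - [-0.11,0,0]
    - [-0.11,0,0]
    - [0,0,0]
    - [0,0,0]
    - [0,0,0]
    - [0,0,0]
    - [0,0,0]
    - [0,0,0]
  delta_pos:
    - [0,-0.03,0]
    - [0,-0.03,0]
    - [0,-0.03,0]
    - [0,-0.03,0]
    - [0,-0.03,0]
    - [0,-0.03,0]
    - [0,-0.03,0]
    - [0,-0.03,0]
    - [0,-0.03,0]
    - [0,0,0]
    - [0,0,0]
    - [0,0,0]
    - [0,0,0]
    - [0,0,0]
    - [0,0,0]
  gripper: [2.5,2.5,2.5,2.5,2.5,2.5,2.5,2.5,2.5,2.5,2.5,2.5,2.5,2.5,2.5]

```text
time_s: 68.45
tool_pos: [0.5033, -0.1058, 0.068]
tool_rot: [144.5, -0.0, 2.6]
force: [-5.6, 10.0, 14.5]
grip_width: 0.0351
grasp_force: 15.6
```

Run:
```python
from h import *
o=telemetry.get_obs(); print(o['qpos'].round(1),o['tool_pos'],o['tool_rot'])
c=cam('wrist');S=cam('side'); print(heldstripe(c)); p=np.array([.503,-.1105,.065])
m=yel(S,proj(S,p)[0],14); print(m.sum()); 
if m.sum()>5: print(flatfit([(S,m)],p,2.4))
```

```text
[ -70.2   29.5   65.8  118.6   11.1   51.7 -101.4] [ 0.50325128 -0.10577588  0.06796179] [ 1.44498159e+02 -1.37628691e-02  2.60011791e+00]
[(208,), (212,), (216,), (220,), (226,), (230,)]
27
([-65.8459, 0.0, 0.0007], np.float64(0.762))
```

>>> drive_tool:
  angular:
    - [0,0,0]
    - [0,0,0]
    - [0,0,0]
    - [0.125,0,0]
    - [0.125,0,0]
    - [0.125,0,0]
    - [0.125,0,0]
    - [0.12,0,0]
    - [0,0,0]
    - [0,0,0]
    - [0,0,0]
    - [0,0,0]
    - [0,0,0]
    - [0,0,0]
    - [0,0,0]
    - [0,0,0]
    - [0,0,0]
    - [0,0,0]
  delta_pos:
    - [0,0,0]
    - [0,0,0]
    - [0,0,0]
    - [0,0,0]
    - [0,0,0]
    - [0,0,0]
    - [0,0,0]
    - [0,0,0]
    - [0,0,0]
    - [0,0,0]
    - [0,0,0]
    - [0,0,-3]
    - [0,0,-4]
    - [0,1,-4]
    - [-2,4,-1]
    - [-2,4,0]
    - [-2,4,0]
    - [0,0,0]
  gripper: [4.6,4.6,4.6,4.6,4.6,4.6,4.6,4.6,4.6,4.6,4.6,4.6,4.6,4.6,4.6,4.6,4.6,4.6]

```text
time_s: 70.35
tool_pos: [0.4458, -0.2445, 0.1874]
tool_rot: [179.7, 0.0, 2.2]
force: [-0.1, 0.2, 0.6]
grip_width: 0.0462
grasp_force: 0.0
```

Run:
```python
from h import *
o=telemetry.get_obs(); print(o['tool_pos'],o['tool_rot'])
c=cam('wrist'); S=cam('side'); p=np.array([.503,-.1105,.065])
for n,cc,w in (('w',c,45),('s',S,14)):
    m=yel(cc,proj(cc,p)[0],w); print(n,m.sum()); 
    if m.sum()>8: print(flatfit([(cc,m)],p,2.4), flatfit([(cc,m)],p,2.4,L=.027))
W=np.array([.503,-.1105,.065])
plan([([.503,-.1105,.16],VY,0,4,4.6)])
```

```text
[ 0.44578675 -0.24454735  0.18738554] [1.79737480e+02 4.77365202e-02 2.23841465e+00]
w 399
([-85.7835, -0.0001, -0.0008], np.float64(0.25)) ([-85.7886, -0.0, -0.0008], np.float64(0.17))
s 56
([-89.57, -0.0002, 0.0013], np.float64(0.334)) ([-89.654, 0.0004, 0.0014], np.float64(0.262))
4 {"angular": [[0, 0, 0.001], [0.001, 0, 0.001], [0, 0, 0.001], [0.001, 0, 0.001]], "delta_pos": [[1.51, -3.15, 0.67], [1.5, -3.15, 0.66], [1.5, -3.15, 0.68], [1.5, -3.16, 0.67]], "gripper": [4.6, 4.6, 4.6, 4.6]}
```

>>> drive_tool:
  angular:
    - [0.004,0,0.003]
    - [0,0,0]
    - [0,0,0]
    - [0,0,0]
    - [0,0,0]
    - [0,0,0]
    - [0,0,0]
    - [0,0,0]
    - [0,0,0]
    - [0,0,0]
    - [0,0,0]
    - [0,0,0]
    - [0,0,0]
    - [-0.07,0,0]
    - [0,0,0]
    - [0,0,0]
    - [0,0,0]
    - [0,0,0]
  delta_pos:
    - [1.5,-3.2,0.7]
    - [1.5,-3.2,0.7]
    - [1.5,-3.2,0.7]
    - [1.5,-3.1,0.6]
    - [0,0,0]
    - [0,0,0]
    - [0,0,0]
    - [0,0,0]
    - [0,0,1.9]
    - [0,0,1.9]
    - [0,0,1.9]
    - [0,0,1.9]
    - [0,0,1.9]
    - [0,-0.1,0]
    - [0,0,0]
    - [0,0,0]
    - [0,0,0]
    - [0,0,0]
  gripper: [4.6,4.6,4.6,4.6,4.6,4.6,4.6,4.6,4.6,4.6,4.6,4.6,4.6,4.6,4.6,4.6,4.6,4.6]

```text
time_s: 72.25
tool_pos: [0.5032, -0.1106, 0.0662]
tool_rot: [176.2, -0.1, 2.3]
force: [0.4, -0.1, 0.2]
grip_width: 0.0464
grasp_force: 0.0
```

>>> drive_tool:
  angular:
    - [0,0,0]
    - [0,0,0]
    - [0,0,0]
    - [0,0,0]
    - [0,0,0]
    - [0,0,0]
    - [0,0,0]
    - [0,0,0]
  delta_pos:
    - [0,0,0]
    - [0,0,0]
    - [0,0,0]
    - [0,0,0]
    - [0,0,0]
    - [0,0,0]
    - [0,0,0]
    - [0,0,0]
  gripper: [4.6,4.6,2.5,2.5,2.5,2.5,2.5,2.5]
  squeeze: 12

```text
time_s: 73.05
tool_pos: [0.5029, -0.1096, 0.0657]
tool_rot: [176.2, -0.0, 2.4]
force: [0.8, 1.3, 1.6]
grip_width: 0.0328
grasp_force: 12.0
```

>>> drive_tool:
  angular:
    - [0,0,0]
    - [0,0,0]
    - [0.066,0,0]
    - [0,0,-0.144]
    - [0,0,-0.144]
    - [0,0,-0.144]
    - [0,0,-0.144]
    - [0,0,-0.144]
    - [0,0,-0.144]
    - [0,0,-0.144]
    - [0,0,-0.144]
    - [0,0,-0.144]
    - [0,0,-0.144]
    - [0,0,-0.144]
    - [0,0,-0.144]
    - [0,0,-0.144]
    - [0,0,-0.144]
    - [0,0,-0.144]
    - [0,0,-0.144]
    - [0,0,-0.144]
  delta_pos:
    - [0,0,-3]
    - [0,0,-3]
    - [0,0,-3]
    - [0,0,0]
    - [0,0,0]
    - [0,0,0]
    - [0,0,0]
    - [0,0,0]
    - [0,0,0]
    - [0,0,0]
    - [0,0,0]
    - [0,0,0]
    - [0,0,0]
    - [0,0,0]
    - [0,0,0]
    - [0,0,0]
    - [0,0,0]
    - [0,0,0]
    - [0,0,0]
    - [0,0,0]
  gripper: [2.5,2.5,2.5,2.5,2.5,2.5,2.5,2.5,2.5,2.5,2.5,2.5,2.5,2.5,2.5,2.5,2.5,2.5,2.5,2.5]

```text
time_s: 75.05
tool_pos: [0.5022, -0.1043, 0.1551]
tool_rot: [-179.9, 0.1, 142.9]
force: [-0.8, 0.7, -1.1]
grip_width: 0.0326
grasp_force: 12.0
```

Run:
```python
from h import *
c=cam('top');c=cam('top');o=telemetry.get_obs();print(o['qpos'].round(1),o['tool_pos'],o['tool_rot'],o['grip_width'])
g=np.array([.566,.167,.15])
plan([(g,RY+180,0,8,2.5)])
```

```text
[-36.1   5.7  47.7 109.9  -4.5  66.3  65.8] [ 0.50227107 -0.10428993  0.15517773] [-1.79926477e+02  7.97129345e-02  1.42618726e+02] 0.03268469474063422
8 {"angular": [[0, 0, -0.073], [0, 0, -0.074], [-0.001, 0, -0.073], [0, 0, -0.073], [0, 0.001, -0.073], [0, 0, -0.074], [0, 0, -0.073], [-0.001, 0, -0.073]], "delta_pos": [[1.43, 3.18, 0.06], [1.19, 3.27, 0.06], [0.94, 3.35, 0.06], [0.7, 3.42, 0.06], [0.45, 3.45, 0.06], [0.19, 3.48, 0.06], [-0.06, 3.48, 0.06], [-0.32, 3.47, 0.07]], "gripper": [2.5, 2.5, 2.5, 2.5, 2.5, 2.5, 2.5, 2.5]}
```

>>> drive_tool:
  angular:
    - [0,0,-0.073]
    - [0,0,-0.074]
    - [0,0,-0.073]
    - [0,0,-0.073]
    - [0,0,-0.073]
    - [0,0,-0.074]
    - [0,0,-0.073]
    - [0,0,-0.073]
    - [0,0,0]
    - [0,0,0]
    - [0,0,0]
    - [0,0,0]
    - [0,0,0]
    - [0,0,0]
    - [0,0,0]
    - [0,0,0]
  delta_pos:
    - [1.4,3.2,0.06]
    - [1.2,3.3,0.06]
    - [0.9,3.4,0.06]
    - [0.7,3.4,0.06]
    - [0.5,3.4,0.06]
    - [0.2,3.5,0.06]
    - [-0.1,3.5,0.06]
    - [-0.3,3.4,0.06]
    - [0,0,0]
    - [0,0,0]
    - [0,0,2]
    - [0,0,2]
    - [0,0,2]
    - [0,0,2]
    - [0,0,0]
    - [0,0,0]
  gripper: [2.5,2.5,2.5,2.5,2.5,2.5,2.5,2.5,2.5,2.5,2.5,2.5,2.5,2.5,2.5,2.5]

```text
time_s: 76.75
tool_pos: [0.5668, 0.1657, 0.0706]
tool_rot: [-179.9, 0.0, 176.1]
force: [0.4, 0.1, -0.7]
grip_width: 0.0325
grasp_force: 12.0
```

Run:
```python
from h import *
o=telemetry.get_obs();print(o['tool_pos'],o['tool_rot'],o['grip_width'])
plan([([.566,.167,.0405],RY+180,0,3,2.5)])
```

```text
[0.56678794 0.1657308  0.07057727] [-1.79875011e+02  3.57878672e-02  1.76063433e+02] 0.03253308589525887
3 {"angular": [[-0.001, 0, -0.001], [0, 0, -0.001], [-0.001, 0.001, 0]], "delta_pos": [[0.03, 0.04, 1.0], [0.03, 0.04, 1.0], [0.03, 0.05, 1.01]], "gripper": [2.5, 2.5, 2.5]}
```

>>> drive_tool:
  angular:
    - [0,0,0]
    - [0,0,0]
    - [0,0,0]
    - [0,0,0]
    - [0,0,0]
    - [0,0,0]
    - [0,0,0]
    - [0,0,0]
    - [0,0,0]
    - [0,0,0]
    - [0,0,0]
    - [0,0,0]
    - [0,0,0]
    - [0,0,0]
    - [0,0,0]
  delta_pos:
    - [0,0.1,1.0]
    - [0,0,1.0]
    - [0,0,0.6]
    - [0,0,0.5]
    - [0,0,0]
    - [0,0,0]
    - [0,0,0]
    - [0,0,0]
    - [0,0,0]
    - [0,0,0]
    - [0,0,0]
    - [0,0,0]
    - [0,0,0]
    - [0,0,0]
    - [0,0,0]
  gripper: [2.5,2.5,2.5,2.5,2.5,2.5,4.2,4.2,4.2,4.2,2.5,2.5,2.5,2.5,2.5]
  squeeze: 8

```text
time_s: 78.25
tool_pos: [0.5668, 0.1675, 0.0394]
tool_rot: [-179.9, 0.0, 176.2]
force: [-0.5, -1.3, 1.1]
grip_width: 0.0334
grasp_force: 8.0
```

>>> drive_tool:
  angular:
    - [0,0,0]
    - [0,0,0]
    - [0,0,0]
    - [0,0,0]
    - [0,0,0]
    - [0,0,0]
    - [0,0,0]
    - [0,0,0]
    - [0,0,0]
    - [0,0,0]
    - [0,0,0]
    - [0,0,0]
    - [0,0,0]
  delta_pos:
    - [0,0,0]
    - [0,0,0]
    - [0,0,0]
    - [0,0,-3]
    - [0,0,-4]
    - [0,0,-4]
    - [0,0,-4]
    - [0,4,-1]
    - [0,4,0]
    - [0,4,0]
    - [0,3,0]
    - [0,0,0]
    - [0,0,0]
  gripper: [4.4,4.4,4.4,4.4,4.4,4.4,4.4,4.4,4.4,4.4,4.4,4.4,4.4]

```text
time_s: 79.55
tool_pos: [0.5762, 0.3185, 0.1985]
tool_rot: [-179.9, 0.0, 176.3]
force: [0.9, -0.3, -0.4]
grip_width: 0.0443
grasp_force: 0.0
```

Run:
```python
from h import *
o=telemetry.get_obs();print(o['qpos'].round(1),o['tool_pos'],o['tool_rot'])
c=cam('wrist'); save(c,'w5.png',s=1.5)
for n,y in (('A',-.093),('B',-.031),('C',.031)):
    q=rk(-.025,y,.04); m=yel(c,proj(c,q)[0],26); print(n,proj(c,q)[0].round(0),m.sum(), flatfit([(c,m)],q,RY,L=.027) if m.sum()>8 else '')
T=cam('top');S=cam('side')
for cc in (T,S):
    for d in models.search_frame(cc,'straightedge'): print(round(d['p'],2),np.round(d['centre']),back(cc,d['centre'],.03)[0].round(3))
for cc in (T,S):
    m=mask(cc,'straightedge',proj(cc,[.527,.408,.03])[0])
    if m is not None: print(fit([(cc,m)],B['straightedge'],(.527,.408,1.4)).round(4))
```

```text
[-54.5  22.2  30.4  85.8 -11.3  75.2  63.2] [0.57621027 0.31846837 0.19849994] [-1.79855651e+02  2.02836287e-02  1.76302276e+02]
A [ 14. 178.] 0 
B [ 69. 178.] 356 ([86.3168, 0.0004, -0.0014], np.float64(0.177))
C [124. 179.] 253 ([86.6528, 0.0003, -0.0012], np.float64(0.19))
0.95 [ 96. 203.] [0.513 0.418 0.03 ]
0.81 [179. 276.] [0.33  0.203 0.03 ]
0.96 [169. 149.] [0.491 0.424 0.03 ]
0.78 [155. 202.] [0.314 0.202 0.03 ]
[ 0.5271  0.4281 80.1787  0.5909]
```

View pics/w5.png

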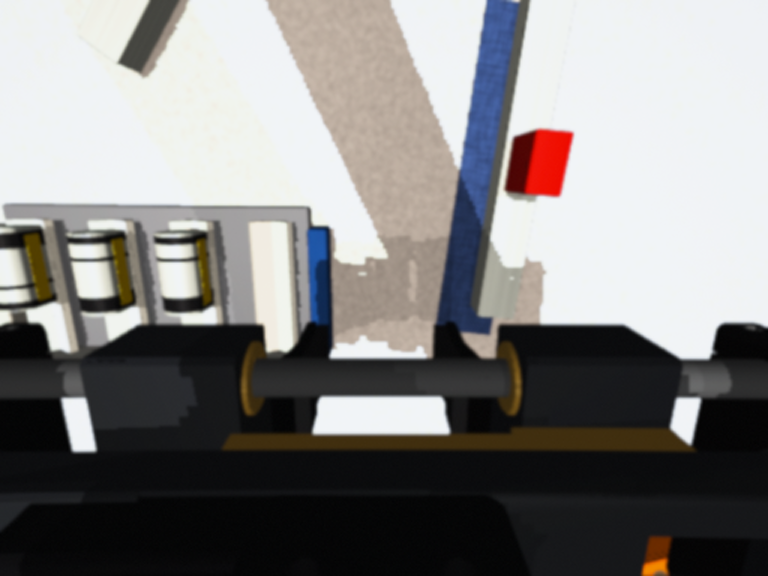

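The picture shows all three flats (yellow, around (35,265), (120,270) and (205,270)) facing the blue strip at (318,290). The straightedge, handle at (540,163), has been knocked off its mat, so I'll re-measure it from above.

Run:
```python
from h import *
plan([([.56,.42,.26],172,0,4,6.0)])
```

```text
4 {"angular": [[0, 0, 0.018], [-0.001, 0.001, 0.018], [0, 0, 0.018], [0, 0, 0.018]], "delta_pos": [[0.6, 2.54, -1.52], [0.64, 2.54, -1.52], [0.69, 2.52, -1.52], [0.73, 2.51, -1.51]], "gripper": [6.0, 6.0, 6.0, 6.0]}
```

>>> drive_tool:
  angular:
    - [0,0,0.018]
    - [0,0,0.018]
    - [0,0,0.018]
    - [0,0,0.018]
    - [0,0,0]
    - [0,0,0]
  delta_pos:
    - [0.6,2.5,-1.5]
    - [0.6,2.5,-1.5]
    - [0.7,2.5,-1.5]
    - [0.7,2.5,-1.5]
    - [0,0,0]
    - [0,0,0]
  gripper: [6.0,6.0,6.0,6.0,6.0,6.0]

```text
time_s: 80.5
tool_pos: [0.56, 0.42, 0.2589]
tool_rot: [-179.9, 0.1, 172.1]
force: [-0.6, -0.4, -0.1]
grip_width: 0.06
grasp_force: 0.0
```

```bash
cat >> h.py <<'E'
def red(c,q,w):
    hsv=cv2.cvtColor(np.array(c['pixels']),cv2.COLOR_RGB2HSV); y=(cv2.inRange(hsv,(0,130,60),(8,255,255))|cv2.inRange(hsv,(172,130,60),(180,255,255)))>0
    m=np.zeros_like(y); x0,y0=map(int,q); m[max(0,y0-w):y0+w,max(0,x0-w):x0+w]=y[max(0,y0-w):y0+w,max(0,x0-w):x0+w]; return m
E
python3 - <<'E'
from h import *
o=telemetry.get_obs();print(o['tool_pos'],o['tool_rot'])
c=cam('wrist'); save(c,'w6.png',s=1.5); T=cam('top')
for d in models.cut_out(c,'straightedge'): 
    print(round(d['p'],2),np.round(d['centre']),back(c,d['centre'],.03)[0].round(3))
    m=np.array(d['pixels']); print(m.sum(),fit([(c,m)],B['straightedge'],(.51,.425,1.4)).round(4)); break
HB=[[-.012,.012,-.02,.02,.03,.08]]
q=proj(c,[.51,.425,.06])[0]; m=red(c,q,70); print('red',m.sum(),fit([(c,m)],HB,(.51,.425,1.4)).round(4))
mt=red(T,[96,203],25); print('red top',mt.sum(),fit([(T,mt)],HB,(.51,.425,1.4)).round(4))
m2=mask(T,'straightedge',[96,203]); print(None if m2 is None else fit([(T,m2)],B['straightedge'],(.51,.425,1.4)).round(4))
E
```

```text
[0.5600368  0.41997582 0.25892479] [-1.79903222e+02  8.06267595e-02  1.72125062e+02]
0.93 [253. 116.] [0.49  0.428 0.03 ]
4210 [5.07600e-01 4.27200e-01 8.08929e+01 4.01000e-02]
red 662 [ 0.5078  0.4267 82.3278  0.1122]
red top 128 [ 0.5066  0.4398 91.4941  0.5556]
[ 0.5062  0.4314 80.9447  0.13  ]
```

View pics/w6.png

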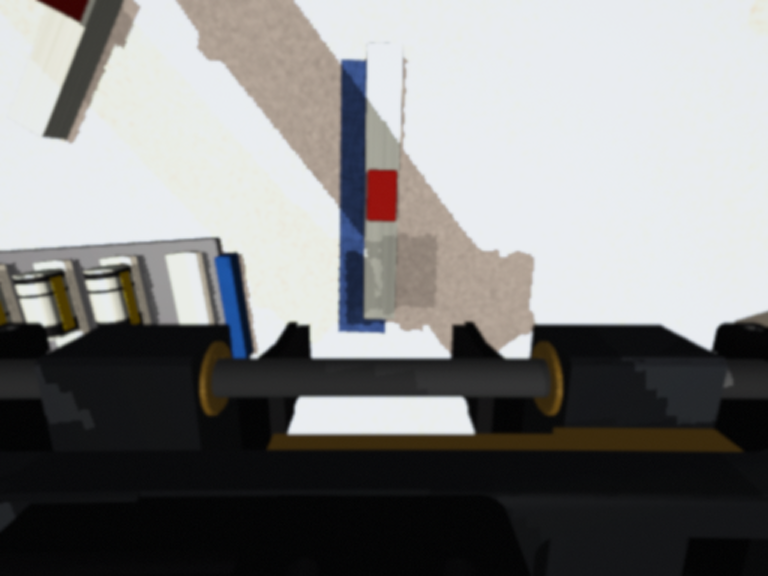

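The straightedge stands at (380,190) beside its mat (blue, left edge x≈341, from y 60 to 331). The look-alike is at the upper left, nearer the middle. The one by the mat is farthest left, so it is the one meant.

Run:
```python
from h import *
c=cam('wrist'); S=np.array([[342,60],[340,331],[385,331],[366,60]])/1.5
P=back(c,S,.001)[:,:2]; print(P.round(4))
tl,bl,br=P[0],P[1],P[2]
d=tl-bl; L=np.hypot(*d); d/=L; n=np.array([-d[1],d[0]]); 
if n[1]<0:n=-n
print('len',L,'wid',np.hypot(*(br-bl)),'dir',np.degrees(np.arctan2(d[1],d[0])),'centre',(tl+bl)/2+n*.025)
g=np.array([.5076,.4272,.16]); y=170.9
plan([(g,y,0,4,5.0),([g[0],g[1],.057],y,0,5,5.0)])
```

```text
[[0.3893 0.4062]
 [0.6436 0.3617]
 [0.6502 0.4088]
 [0.3922 0.4274]]
len 0.2581777528153121 wid 0.04763308434751406 dir 170.06876448397398 centre [0.52072858 0.40856559]
9 {"angular": [[-0.001, 0, 0.005], [0, 0, 0.004], [-0.001, 0, 0.005], [0, 0.001, 0.004], [0, 0, 0], [0, 0, 0], [0, 0, 0], [0, 0, 0], [0, 0, 0]], "delta_pos": [[1.34, 0.04, 2.46], [1.34, 0.03, 2.46], [1.34, 0.03, 2.47], [1.34, 0.02, 2.46], [0, 0, 2.06], [0, 0, 2.06], [0, 0, 2.06], [0, 0, 2.06], [0, 0, 2.06]], "gripper": [5.0, 5.0, 5.0, 5.0, 5.0, 5.0, 5.0, 5.0, 5.0]}
```

>>> drive_tool:
  angular:
    - [0,0,0.018]
    - [0,0,0]
    - [0,0,0]
    - [0,0,0]
    - [0,0,0]
    - [0,0,0]
    - [0,0,0]
    - [0,0,0]
    - [0,0,0]
    - [0,0,0]
    - [0,0,0]
    - [0,0,0]
    - [0,0,0]
    - [0,0,0]
    - [0,0,0]
    - [0,0,0]
    - [0,0,0]
    - [0,0,0]
    - [0,0,0]
  delta_pos:
    - [1.3,0,2.5]
    - [1.3,0,2.5]
    - [1.4,0.1,2.5]
    - [1.4,0,2.4]
    - [0,0,0]
    - [0,0,0]
    - [0,0,2]
    - [0,0,2]
    - [0,0,2]
    - [0,0,2]
    - [0,0,2.2]
    - [0,0,0]
    - [0,0,0]
    - [0,0,0]
    - [0,0,0]
    - [0,0,0]
    - [0,0,0]
    - [0,0,0]
    - [0,0,0]
  gripper: [5.0,5.0,5.0,5.0,5.0,5.0,5.0,5.0,5.0,5.0,5.0,5.0,5.0,1.5,1.5,1.5,1.5,1.5,1.5]
  squeeze: 45

```text
time_s: 82.65
tool_pos: [0.5071, 0.4289, 0.0584]
tool_rot: [-179.9, 0.1, 171.0]
force: [-1.5, -0.3, 3.0]
grip_width: 0.0238
grasp_force: 44.8
```

Run:
```python
from h import *
g=rk(-.105,0,.16); print(g)
p,r=np.array([.5071,.4289,.178]),toolR(171)
plan([(g,RY+90,0,11,1.5)],p,r)
```

```text
[0.48423085 0.14295876 0.16      ]
11 {"angular": [[0, 0, 0.135], [0, 0, 0.134], [0, 0, 0.135], [0, 0, 0.134], [0, 0, 0.135], [0, 0, 0.134], [0, 0, 0.135], [0, 0, 0.134], [0, 0, 0.135], [0, 0, 0.134], [0, 0, 0.135]], "delta_pos": [[-0.2, -2.6, 0.16], [-0.55, -2.55, 0.17], [-0.89, -2.45, 0.16], [-1.2, -2.31, 0.16], [-1.51, -2.13, 0.17], [-1.78, -1.91, 0.16], [-2.01, -1.65, 0.17], [-2.23, -1.37, 0.16], [-2.38, -1.06, 0.16], [-2.5, -0.73, 0.17], [-2.58, -0.38, 0.16]], "gripper": [1.5, 1.5, 1.5, 1.5, 1.5, 1.5, 1.5, 1.5, 1.5, 1.5, 1.5]}
```

>>> drive_tool:
  angular:
    - [0,0,0]
    - [0,0,0]
    - [0,0,0]
    - [0,0,0]
    - [0,0,0.135]
    - [0,0,0.134]
    - [0,0,0.135]
    - [0,0,0.134]
    - [0,0,0.135]
    - [0,0,0.134]
    - [0,0,0.135]
    - [0,0,0.134]
    - [0,0,0.135]
    - [0,0,0.134]
    - [0,0,0.135]
    - [0,0,0]
    - [0,0,0]
    - [0,0,0]
  delta_pos:
    - [0,0,-3]
    - [0,0,-3]
    - [0,0,-3]
    - [0,0,-3]
    - [-0.2,-2.6,0.2]
    - [-0.6,-2.6,0.2]
    - [-0.9,-2.4,0.2]
    - [-1.2,-2.3,0.1]
    - [-1.5,-2.1,0.2]
    - [-1.8,-1.9,0.1]
    - [-2.0,-1.7,0.2]
    - [-2.2,-1.4,0.1]
    - [-2.4,-1.1,0.2]
    - [-2.5,-0.7,0.1]
    - [-2.6,-0.4,0.2]
    - [0,0,0]
    - [0,0,0]
    - [0,0,0]
  gripper: [1.5,1.5,1.5,1.5,1.5,1.5,1.5,1.5,1.5,1.5,1.5,1.5,1.5,1.5,1.5,1.5,1.5,1.5]

```text
time_s: 84.45
tool_pos: [0.4838, 0.1436, 0.16]
tool_rot: [180.0, 0.1, 86.4]
force: [0.4, 0.1, -3.7]
grip_width: 0.024
grasp_force: 44.8
```

Run:
```python
from h import *
o=telemetry.get_obs();print(o['qpos'].round(1),o['tool_pos'],o['tool_rot'],o['grip_width'],o['force'])
T=cam('top'); B['s']=[[b+0 for b in q] for q in B['straightedge']]
h=o['tool_pos'][2]-.058
bx=[[q[0],q[1],q[2],q[3],q[4]+h,q[5]+h] for q in B['straightedge']]
ds=[d for d in models.cut_out(T,'straightedge')]
for d in ds: print(round(d['p'],2),np.round(d['centre']),fit([(T,np.array(d['pixels']))],bx,(o['tool_pos'][0],o['tool_pos'][1],-.066)).round(4))
g=rk(-.105,0,.092); plan([(g,RY+90,0,4,1.5)]); g2=rk(-.025,0,.092); plan([(g2,RY+90,0,10,1.5)],g,toolR(RY+90))
```

```text
[-65.4   3.9  48.  110.6  -3.1  66.8 -19.9] [0.48382259 0.14363047 0.1600325 ] [1.79976537e+02 6.50143182e-02 8.63637988e+01] 0.023958309296681555 [ 0.37877477  0.12440988 -3.65954932]
0.76 [228. 215.] [ 0.4834  0.1332 -1.9865  0.6096]
0.41 [317. 114.] [  0.4838   0.1436 -15.2407   1.    ]
4 {"angular": [[0, 0, 0.001], [0, 0.001, 0.001], [0.001, 0, 0], [0, 0.001, 0.001]], "delta_pos": [[-0.02, 0.01, 1.7], [-0.01, 0, 1.71], [-0.02, 0.01, 1.7], [-0.02, 0.01, 1.7]], "gripper": [1.5, 1.5, 1.5, 1.5]}
10 {"angular": [[0, 0, 0], [0, 0, 0], [0, 0, 0], [0, 0, 0], [0, 0, 0], [0, 0, 0], [0, 0, 0], [0, 0, 0], [0, 0, 0], [0, 0, 0]], "delta_pos": [[0, 0.8, 0], [0, 0.8, 0], [0, 0.8, 0], [0, 0.8, 0], [0, 0.8, 0], [0, 0.8, 0], [0, 0.8, 0], [0, 0.8, 0], [0, 0.8, 0], [0, 0.8, 0]], "gripper": [1.5, 1.5, 1.5, 1.5, 1.5, 1.5, 1.5, 1.5, 1.5, 1.5]}
```

>>> drive_tool:
  angular:
    - [0,0,0]
    - [0,0,0]
    - [0,0,0]
    - [0,0,0]
    - [0,0,0]
    - [0,0,0]
    - [0,0,0]
    - [0,0,0]
    - [0,0,0]
    - [0,0,0]
    - [0,0,0]
    - [0,0,0]
    - [0,0,0]
    - [0,0,0]
    - [0,0,0]
    - [0,0,0]
    - [0,0,0]
    - [0,0,0]
    - [0,0,0]
    - [0,0,0]
  delta_pos:
    - [0,0,1.7]
    - [0,0,1.7]
    - [0,0,1.7]
    - [0,0,1.7]
    - [0,0,0]
    - [0,0,0]
    - [0,0.5,0]
    - [0,0.5,0]
    - [0,0.5,0]
    - [0,0.5,0]
    - [0,0.4,0]
    - [0,0.4,0]
    - [0,0.4,0]
    - [0,0.4,0]
    - [0,0.4,0]
    - [0,0.4,0]
    - [0,0.4,0]
    - [0,0.4,0]
    - [0,0.4,0]
    - [0,0.4,0]
  gripper: [1.5,1.5,1.5,1.5,1.5,1.5,1.5,1.5,1.5,1.5,1.5,1.5,1.5,1.5,1.5,1.5,1.5,1.5,1.5,1.5]

```text
time_s: 86.55
tool_pos: [0.5444, 0.1385, 0.0922]
tool_rot: [179.9, 0.1, 86.2]
force: [-1.0, -0.1, -2.7]
grip_width: 0.0237
grasp_force: 44.8
```

>>> drive_tool:
  angular:
    - [0,0,0]
    - [0,0,0]
    - [0,0,0]
    - [0,0,0]
    - [0,0,0]
    - [0,0,0]
    - [0,0,0]
    - [0,0,0]
    - [0,0,0]
    - [0,0,0]
  delta_pos:
    - [0,0.3,0]
    - [0,0.3,0]
    - [0,0.3,0]
    - [0,0.3,0]
    - [0,0.2,0]
    - [0,0.2,0]
    - [0,0.1,0]
    - [0,0.1,0]
    - [0,0,0]
    - [0,0,0]
  gripper: [1.5,1.5,1.5,1.5,1.5,1.5,1.5,1.5,1.5,1.5]

```text
time_s: 87.55
tool_pos: [0.5621, 0.1373, 0.0924]
tool_rot: [179.9, 0.1, 86.2]
force: [-0.9, 0.8, -3.1]
grip_width: 0.0237
grasp_force: 44.8
```

>>> drive_tool:
  angular:
    - [0,0,0]
    - [0,0,0]
    - [0,0,0]
    - [0,0,0]
    - [0,0,0]
    - [0,0,0]
  delta_pos:
    - [0,0.1,0]
    - [0,0.1,0]
    - [0,0.1,0]
    - [0,0,0]
    - [0,0,0]
    - [0,0,0]
  gripper: [1.5,1.5,1.5,1.5,1.5,1.5]

```text
time_s: 88.15
tool_pos: [0.5644, 0.1373, 0.0922]
tool_rot: [-180.0, 0.1, 86.2]
force: [-6.0, 0.1, -1.0]
grip_width: 0.0236
grasp_force: 44.8
```

>>> drive_tool:
  angular:
    - [0,0,0]
    - [0,0,0]
    - [0,0,0]
    - [0,0,0]
    - [0,0,0]
    - [0,0,0]
    - [0,0,0]
  delta_pos:
    - [0,0.1,0]
    - [0,0.1,0]
    - [0,0.1,0]
    - [0,0.1,0]
    - [0,0,0]
    - [0,0,0]
    - [0,0,0]
  gripper: [1.5,1.5,1.5,1.5,1.5,1.5,1.5]

```text
time_s: 88.85
tool_pos: [0.5648, 0.1374, 0.0918]
tool_rot: [-179.5, 0.1, 86.3]
force: [-13.3, 0.2, 6.3]
grip_width: 0.0237
grasp_force: 44.9
```

Run:
```python
from h import *
o=telemetry.get_obs();print(o['tool_pos'],o['tool_rot'],o['force'],o['wrist_torque'])
```

```text
[0.56481602 0.13737646 0.0917801 ] [-1.79487054e+02  8.28675034e-02  8.62808436e+01] [-13.25721335   0.18560246   6.34400319] [-0.06584163  3.44685862 -0.15334568]
```

>>> drive_tool:
  angular:
    - [0,0,-0.012]
    - [0,0,-0.012]
    - [0,0,0]
    - [0,0,0]
    - [0,0,0]
  delta_pos:
    - [0,0,0]
    - [0,0,0]
    - [0,0,0]
    - [0,0,0]
    - [0,0,0]
  gripper: [1.5,1.5,1.5,1.5,1.5]

```text
time_s: 89.35
tool_pos: [0.5647, 0.1377, 0.091]
tool_rot: [-179.5, 0.0, 87.5]
force: [-12.5, 1.9, 0.9]
grip_width: 0.0237
grasp_force: 45.4
```

Run:
```python
from h import *
o=telemetry.get_obs();print(o['tool_pos'],o['tool_rot'],o['force'],o['wrist_torque'])
```

```text
[0.56469203 0.13767324 0.09099738] [-1.79483411e+02  3.62835996e-02  8.75226093e+01] [-12.48270419   1.91310003   0.90709557] [ 0.16628603  3.05437127 -0.91004813]
```

>>> drive_tool:
  angular:
    - [0,0,0]
    - [0,0,0.012]
    - [0,0,0.012]
    - [0,0,0]
    - [0,0,0]
    - [0,0,0]
    - [0,0,0]
    - [0,0,0]
    - [0,0,0]
    - [0,0,0]
    - [0,0,0]
  delta_pos:
    - [0,-0.5,0]
    - [0,-1,0]
    - [0,-1.5,0]
    - [0,-2,0]
    - [0,-2,0]
    - [0,-1.5,-1.5]
    - [0,0,-3]
    - [0,0,-3]
    - [0,0,-3]
    - [0,0,0]
    - [0,0,0]
  gripper: [1.5,1.5,1.5,1.5,1.5,1.5,1.5,1.5,1.5,1.5,1.5]

```text
time_s: 90.45
tool_pos: [0.4849, 0.1422, 0.1978]
tool_rot: [179.8, -0.0, 86.2]
force: [0.2, 0.1, -3.6]
grip_width: 0.0235
grasp_force: 44.8
```

Run:
```python
from h import *
o=telemetry.get_obs();print(o['tool_pos'],o['tool_rot'],o['grip_width'])
T=cam('top');S=cam('side')
for n,y in (('A',-.093),('B',-.031),('C',.031)):
    q=rk(.02,y,.04); print(n,proj(T,q)[0].round(0),proj(S,q)[0].round(0))
for cc in (T,S): print([(round(d['p'],2),np.round(d['centre']).tolist(),back(cc,d['centre'],.045)[0].round(3).tolist()) for d in models.search_frame(cc,'eyepiece1')])
# plan to the mat
m=np.array([.5215,.4086,.18]); p=o['tool_pos'];
plan([(m,170,0,12,1.5)],np.array(p),toolR(o['tool_rot'][2]))
```

```text
[0.48492312 0.1422163  0.19776585] [ 1.79805127e+02 -4.53713084e-02  8.62244046e+01] 0.02354798402248318
A [243. 166.] [275. 180.]
B [218. 165.] [261. 171.]
C [194. 163.] [248. 162.]
[(0.74, [244.0, 164.0], [0.609, 0.041, 0.045]), (0.6, [224.0, 175.0], [0.581, 0.09, 0.045]), (0.54, [219.0, 165.0], [0.605, 0.101, 0.045]), (0.43, [193.0, 157.0], [0.627, 0.167, 0.045])]
[(0.86, [259.0, 173.0], [0.592, 0.095, 0.045]), (0.66, [277.0, 178.0], [0.607, 0.04, 0.045]), (0.52, [255.0, 161.0], [0.625, 0.15, 0.045])]
12 {"angular": [[0, 0, -0.122], [0, 0, -0.122], [0, 0, -0.122], [0, 0, -0.121], [0, 0, -0.122], [0, 0, -0.122], [0, 0, -0.122], [0, 0, -0.122], [0, 0, -0.122], [0, 0, -0.121], [0, 0, -0.122], [0, 0, -0.122]], "delta_pos": [[2.24, 0.16, 0.15], [2.19, 0.43, 0.15], [2.14, 0.69, 0.14], [2.03, 0.95, 0.15], [1.9, 1.18, 0.15], [1.74, 1.41, 0.15], [1.56, 1.61, 0.15], [1.35, 1.79, 0.14], [1.12, 1.94, 0.15], [0.88, 2.06, 0.15], [0.63, 2.15, 0.15], [0.36, 2.21, 0.15]], "gripper": [1.5, 1.5, 1.5, 1.5, 1.5, 1.5, 1.5, 1.5, 1.5, 1.5, 1.5, 1.5]}
```

>>> drive_tool:
  angular:
    - [0,0,-0.122]
    - [0,0,-0.122]
    - [0,0,-0.122]
    - [0,0,-0.122]
    - [0,0,-0.122]
    - [0,0,-0.122]
    - [0,0,-0.122]
    - [0,0,-0.122]
    - [0,0,-0.122]
    - [0,0,-0.122]
    - [0,0,-0.122]
    - [0,0,-0.122]
    - [0,0,0]
    - [0,0,0]
    - [0,0,0]
    - [0,0,0]
  delta_pos:
    - [2.2,0.2,0.15]
    - [2.2,0.4,0.15]
    - [2.1,0.7,0.15]
    - [2.0,1.0,0.15]
    - [1.9,1.2,0.15]
    - [1.7,1.4,0.15]
    - [1.6,1.6,0.15]
    - [1.4,1.8,0.15]
    - [1.1,1.9,0.15]
    - [0.9,2.1,0.15]
    - [0.6,2.2,0.15]
    - [0.4,2.2,0.15]
    - [0,0,0]
    - [0,0,0]
    - [0,0,0]
    - [0,0,0]
  gripper: [1.5,1.5,1.5,1.5,1.5,1.5,1.5,1.5,1.5,1.5,1.5,1.5,1.5,1.5,1.5,1.5]

```text
time_s: 92.25
tool_pos: [0.5212, 0.4069, 0.1787]
tool_rot: [-179.9, 0.1, 170.0]
force: [0.6, -0.5, -2.6]
grip_width: 0.0236
grasp_force: 44.8
```

Run:
```python
from h import *
o=telemetry.get_obs();print(o['tool_pos'],o['tool_rot'],o['grip_width'])
T=cam('top'); r,m=bluerect(T,.001,(104,200),45); print(r,(m>0).sum())
plan([([.5215,.409,.08],170.1,0,5,1.5),([.5215,.409,.0605],170.1,0,4,1.5)])
```

```text
[0.5212482  0.40686207 0.17873871] [-1.79879073e+02  5.59221367e-02  1.69981884e+02] 0.0235719642169325
((458.12603759765625, 424.9028625488281), (37.920379638671875, 103.36976623535156), 81.1624526977539) 43
9 {"angular": [[0, 0, 0], [-0.001, 0, -0.001], [0, 0.001, 0], [0, 0, 0], [-0.001, 0, -0.001], [0, 0, 0], [0, 0, 0], [0, 0, 0], [0, 0, 0]], "delta_pos": [[0, 0.04, 1.98], [0.01, 0.04, 1.98], [0, 0.04, 1.98], [0, 0.04, 1.98], [0, 0.04, 1.98], [0, 0, 0.49], [0, 0, 0.48], [0, 0, 0.49], [0, 0, 0.49]], "gripper": [1.5, 1.5, 1.5, 1.5, 1.5, 1.5, 1.5, 1.5, 1.5]}
```

>>> drive_tool:
  angular:
    - [0,0,0]
    - [0,0,0]
    - [0,0,0]
    - [0,0,0]
    - [0,0,0]
    - [0,0,0]
    - [0,0,0]
    - [0,0,0]
    - [0,0,0]
    - [0,0,0]
    - [0,0,0]
  delta_pos:
    - [0,0.04,2]
    - [0,0.04,2]
    - [0,0.04,2]
    - [0,0.04,2]
    - [0,0.04,1.9]
    - [0,0,0.5]
    - [0,0,0.5]
    - [0,0,0.5]
    - [0,0,0.4]
    - [0,0,0]
    - [0,0,0]
  gripper: [1.5,1.5,1.5,1.5,1.5,1.5,1.5,1.5,1.5,1.5,1.5]

```text
time_s: 93.4
tool_pos: [0.5215, 0.4103, 0.0613]
tool_rot: [-180.0, 0.1, 170.1]
force: [0.2, -0.2, -2.5]
grip_width: 0.0235
grasp_force: 44.8
```

>>> drive_tool:
  angular:
    - [0,0,0]
    - [0,0,0]
    - [0,0,0]
    - [0,0,0]
    - [0,0,0]
    - [0,0,0]
    - [0,0,0]
    - [0,0,0]
    - [0,0,0]
    - [0,0,0]
    - [0,0,0]
    - [0,0,0]
  delta_pos:
    - [0,0,0.1]
    - [0,0,0.1]
    - [0,0,0]
    - [0,0,0]
    - [0,0,0]
    - [0,0,0]
    - [0,0,0]
    - [0,0,-2]
    - [0,0,-4]
    - [0,0,-5]
    - [0,0,-5]
    - [3,0,-3]
  gripper: [1.5,1.5,1.5,5.0,5.0,5.0,5.0,5.0,5.0,5.0,5.0,5.0]

```text
time_s: 94.6
tool_pos: [0.4963, 0.4135, 0.2537]
tool_rot: [179.9, 0.4, 169.8]
force: [0.3, 0.3, 0.0]
grip_width: 0.0503
grasp_force: 0.0
```

>>> drive_tool:
  angular:
    - [0,0,0]
    - [0,0,0]
    - [0,0,0]
    - [0,0,0]
    - [0,0,0]
    - [0,0,0]
  delta_pos:
    - [-2,-3,0]
    - [-3,-3,0]
    - [-3,-2,0]
    - [-1,0,0]
    - [0,0,0]
    - [0,0,0]
  gripper: [5.0,5.0,5.0,5.0,5.0,5.0]

```text
time_s: 95.2
tool_pos: [0.5657, 0.3227, 0.2488]
tool_rot: [-179.9, -0.0, 170.2]
force: [-0.6, 0.0, -0.0]
grip_width: 0.0499
grasp_force: 0.0
```

Run:
```python
from h import *
o=telemetry.get_obs();print(o['tool_pos'],o['tool_rot'])
c=cam('wrist'); save(c,'w7.png',s=1.5)
for d in models.cut_out(c,'straightedge'): print(round(d['p'],2),np.round(d['centre']),fit([(c,np.array(d['pixels']))],B['straightedge'],(.52,.41,1.4)).round(4)); break
for n,y in (('A',-.093),('B',-.031),('C',.031)):
    q=rk(.02,y,.04); u=proj(c,q)[0]; print(n,u.round(0)); 
    if u[0]>28 and 28<u[1]<350: m=yel(c,u,26); print(m.sum(), flatfit([(c,m)],q,RY,L=.027) if m.sum()>8 else '')
```

```text
[0.56566044 0.32270606 0.24876624] [-1.79949141e+02 -1.51334272e-02  1.70197599e+02]
0.88 [104.  38.] [ 0.52    0.41   68.7549  1.    ]
A [ 61. 230.]
73 ([89.8089, -0.0001, -0.0014], np.float64(0.76))
B [105. 225.]
41 ([87.9239, -0.0, -0.001], np.float64(0.841))
C [149. 221.]
129 ([61.5058, 0.0001, 0.0001], np.float64(0.765))
```

View pics/w7.png

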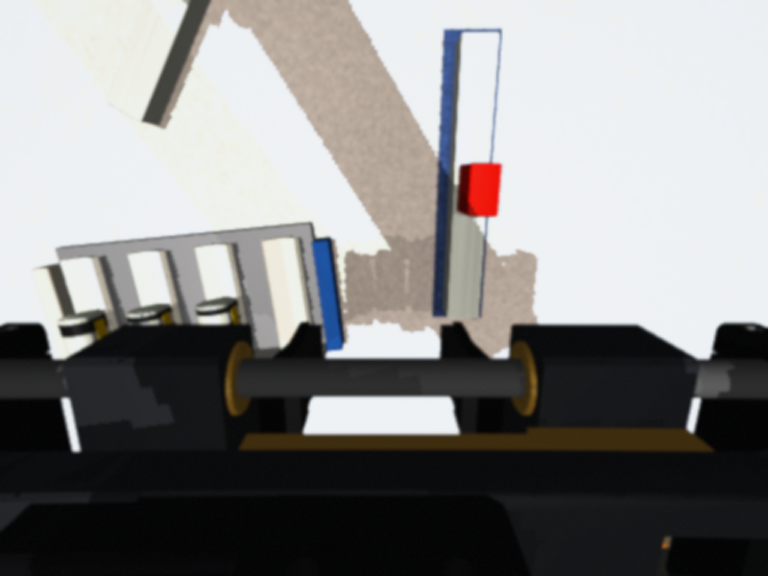

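The picture shows the straightedge standing along its mat (handle (480,190), blue on both sides). I'll do one numeric check of the mat fit and the pushed-home flats from farther in.

>>> drive_tool:
  angular:
    - [0,0,-0.1]
    - [0,0,0]
    - [0,0,0]
    - [0,0,0]
    - [0,0,0]
    - [0,0,0]
  delta_pos:
    - [-3,0,1]
    - [-4,0,1]
    - [-4,0,1]
    - [0,0,0]
    - [0,0,0]
    - [0,0,0]
  gripper: [5.0,5.0,5.0,5.0,5.0,5.0]

```text
time_s: 95.9
tool_pos: [0.6747, 0.312, 0.2198]
tool_rot: [-180.0, 0.0, 176.0]
force: [-0.8, 0.8, -0.5]
grip_width: 0.05
grasp_force: 0.0
```

Run:
```python
from h import *
o=telemetry.get_obs();print(o['tool_pos'],o['tool_rot'])
c=cam('wrist'); T=cam('top'); S=cam('side')
for n,cc in (('w',c),('t',T),('s',S)):
    m=mask(cc,'straightedge',proj(cc,[.522,.409,.02])[0])
    if m is not None: print(n,fit([(cc,m)],B['straightedge'],(.522,.409,1.4)).round(4))
for n,y in (('A',-.093),('B',-.031),('C',.031)):
    q=rk(.02,y,.04); u=proj(c,q)[0]; print(n,u.round(0)); 
    if u[0]>5 and 28<u[1]<350: m=yel(c,u,24); print(m.sum(), flatfit([(c,m)],q,RY,L=.027) if m.sum()>8 else '')
ds=models.cut_out(c,'eyepiece1')
for d in ds:
    for n,y in (('A',-.093),('B',-.031),('C',.031)):
        q=rk(.02,y,.04)
        if np.hypot(*(proj(c,q)[0]-d['centre']))<20: print(n,round(d['p'],2),cylfit(c,np.array(d['pixels']).astype(float),q,RY))
# mat blue margins
hsv=cv2.cvtColor(np.array(c['pixels']),cv2.COLOR_RGB2HSV); bm=cv2.inRange(hsv,(100,120,40),(125,255,255))
for nm,z in (('petri',.01),('bottle',.06),('tipbox',.03)):
    for d in models.search_frame(T,nm)[:1]: print(nm,np.round(d['centre']),back(T,d['centre'],z)[0].round(3))
```

```text
[0.67469057 0.31202118 0.21975327] [-1.79992083e+02  2.16734079e-02  1.75976319e+02]
t [ 0.5323  0.4106 79.8553  0.4312]
s [ 0.5227  0.4119 81.1306  0.1245]
A [ 18. 130.]
0 
B [ 72. 131.]
333 ([87.2847, -0.0, -0.0016], np.float64(0.182))
C [126. 131.]
250 ([86.0584, 0.0001, -0.0013], np.float64(0.192))
A 0.76 (array([ 0.76, -1.4 ]), np.float64(0.023))
B 0.71 (array([ 0.82, -1.17]), np.float64(0.038))
C 0.7 (array([ 1.24, -1.36]), np.float64(0.038))
petri [319. 114.] [ 0.743 -0.155  0.01 ]
bottle [319. 115.] [ 0.728 -0.145  0.06 ]
tipbox [206. 103.] [0.768 0.138 0.03 ]
```

Run:
```python
from h import *
c=cam('wrist'); q=rk(.02,-.093,.04); m=yel(c,proj(c,q)[0]+[8,0],26); print(m.sum(), flatfit([(c,m)],q,RY,L=.027) if m.sum()>8 else '')
print(env.sign_off())
```

```text
408 ([88.9664, 0.0, -0.0019], np.float64(0.185))
the job is handed in; nothing more can be done
None
```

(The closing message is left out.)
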